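Pour the mug of mushrooms into the cool box

ROBOT

A 7-joint arm with a two-finger parallel gripper is mounted at the origin on the work surface. World frame = base frame: x ahead of the robot, y to its left, z up, the work surface at z = 0. Lengths are in m, angles in rad, forces in N, time in s.
With the tool pointing down it reaches from about 0.35 to 0.9 m from the base axis. Payload 8.1 kg.
Tool frame: the origin (TCP) lies midway between the tips of the shut fingers; the grasp point (between the pads) lies 19 mm behind it; z points along the fingers, y is the line along which they close (so a half turn about z gives the same grasp; the last joint's range is limited). The gripper opens to 92 mm and grips with 3 to 60 N. Pads are 19 mm wide; open, the fingers measure 130 mm over their backs; the gripper's body (75 mm by 190 mm) begins 47 mm behind the grasp point.
Start: joints at [-0.103, 0.434, 0.025, 1.573, -0.012, 1.134, -0.075], TCP at [0.625, -0, 0.193] pointing down, gripper open.
Joint ranges: [-2.62, 2.62], [-0.44, 2.09], [-1.27, 1.32], [0.08, 2.57], [-1.32, 4.46], [0.12, 2], [-2.74, 2.74]. Speed limits (rad/s): [2.22, 2.22, 3.01, 3.01, 3.14, 3.14, 3.14].

INTERFACE

Orientations are given as a rotation vector (axis times angle).
In Python, from cell import observe, cams, job gives the robot as it stands. The module is installed in compiled form; this text tells all that it offers.
- The arm moves only by the tool step_arm, never from a script. Its argument "steps" is a list of rows, each a list of 6 numbers: the shift along the world's x, y, z in mm, then the turn, a rotation vector about the world's x, y, z in rad. In form: [[dx, dy, dz, rx, ry, rz], ...]. A call has 1 to 20 rows; each row shifts and turns the commanded pose from where the row before left it; what a row does not reach is not made up. A row lasts 1/12 s, in which the tool goes at most 41.7 mm and 7.16 degrees, less where a joint would pass 70% of its speed; a pose out of reach is approached as far as the arm can. A call with a gripper value outside its range is refused whole. "gripper" is the opening, from 0 (shut) to 1 (fully open), set as the call begins (left out, the last holds). The fingers move at their own pace and stop on an object; "force" is the grip in N (left out, the last holds). Time passes only in rows, so rows that do not move let the fingers close. It gives the time, the measured TCP pose, the force, the opening and the grip force at its end, in the units of the state.
- observe(): the state, without advancing time (a new reading comes with each control period).
- cams.get_image(name): name is "scene" or "side" or "wrist"; returns the picture (384x512x3 uint8, red, green, blue); there is no depth.
- cams.get_calibration(name): a dict with "fov_y" (degrees; the focal length in pixels is half the picture's height over the tangent of half this angle, whatever the lens; pixels are square), "cx", "cy" (the principal point, pixels), "world_to_cam" (4x4, takes a point from world to camera coordinates). Camera axes: x right, y up, looking along -z (the intrinsics and any distortion apply to the point x, -y, -z); pixel columns grow to the right and rows downward; lengths in m; the calibration is good to about 2 mm. A picture is of the moment at which its call begins: read the wrist's pose just before it. get_calibration takes no time and is no camera call; for the wrist camera it gives the pose at the moment of the call.
- job.sign_off(): hands the job in; it is judged then, once.
The state is a dict: "clock": time; "joints": joint angles; "dq": joint speeds; "joint_efforts": joint torques, N m; "position": TCP position; "ee_rot": TCP orientation; "force": force on the tool from outside, world axes, zero at the start; "ft_torque": the same for the moment, N m; "width": opening from 0.0 (shut) to 1.0 (fully open); "gripper_force": force on a finger pad.
Only numpy, scipy, OpenCV 4.12 (cv2) and the standard library are available. Lean on these libraries where they do the work, as an engineer would, in place of code of your own. Each camera call takes 0.05 s, during which the arm holds its last target. There are 200 camera calls.

TASK

Slide the cool box's blue cover fully open to its stop, pour all seven mushrooms out of the steel mug into the box, stand the empty mug upright with its whole foot on the green mat, and push the cover fully shut again. Leave the orange cup and everything else on the bench undisturbed.

Things in the scene. Friction and masses are not known exactly. Their poses are not given: they have to be found in the camera images.
- mug: Steel mug, 100 mm tall, outer radius 38 mm at the foot, 46 mm at the rim, wall 4 mm; 0.18-0.31 kg empty. Origin: centre of its underside; z up its axis. Handle on its +y side: an upright black bar, 12 mm thick (x) by 22 mm (y), from 30 to 90 mm height, centred 72 mm from the mug's axis, on two short steel arms. Starts upright on the table with the seven mushrooms in it.
- mug_rim (a point): Centre of the mug's mouth, on its axis 100 mm above its underside.
- coolbox: White insulated box fixed on the table, 230 (x) x 340 (y) x 130 mm tall. Origin: centre of its underside; z up. The -y half is solid; the +y half is a well open at the top, x from -95 to +95 mm, y from +5 to +155 mm, floor 20 mm above the table. Two aluminium rails, 8 mm wide, 12 mm high, run along y on its top at x = +-111 mm.
- opening (a point): Centre of the well's mouth, at the height of the cool box's top (130 mm above the table); 80 mm to the box's +y from its centre. Axes as the cool box.
- cover (a joint): Blue sliding cover of the cool box, 206 x 166 x 8 mm, its underside 132 mm above the table. Value in m: 0 = fully shut over the well, 0.160 = fully open at its stop over the solid half; opening moves it toward the cool box's -y. It slides stiffly (a few N) and stays where it is left.
- cover_grip (a point): Middle of the top edge of the cover's grip: an upright black fin, 70 mm along the box's x, 14 mm thick along the box's y (the sliding direction), standing 26 mm above the cover. This point is moving with the cover, 166 mm above the table (cover's top face 140 mm).
- mat: Square green mat fixed on the table, 140 x 140 x 4 mm, square with the axes given. Origin: centre of its underside.
- mushroom1: Brown-capped pale-stemmed mushroom, 18 g, 42 mm long: ball cap 27 mm across, stem 17 mm across. Origin: the far end of its cap (mushroom5 to 7: the end of the stem), z along its axis. Starts in the mug.
- mushroom2: Another mushroom like mushroom1, starts in the mug.
- mushroom3: Another mushroom like mushroom1, starts in the mug.
- mushroom4: Another mushroom like mushroom1, starts in the mug.
- mushroom5: Another mushroom like mushroom1, starts in the mug.
- mushroom6: Another mushroom like mushroom1, starts in the mug.
- mushroom7: Another mushroom like mushroom1, starts in the mug.
- stump_cup: Bystander: orange plastic cup without handle, 74 mm across, 90 mm tall, holding pale trimmed stumps that are part of it. It may stand in either of two places, swapped with the mug. Origin: centre of its underside.
- spray: Bystander: clear bottle with white cap, 64 mm across, 190 mm tall. Origin: centre of its underside.
- brush: Bystander: small cleaning brush lying on the table, about 30 mm high. Origin: near its middle, on the table.
- stray1: Bystander: a loose mushroom lying on the table (size as mushroom1).
- stray2: Bystander: a second loose mushroom lying on the table.
Not all that is in view belongs to the job. Of the things like the mat, leave any that is pink or yellow; of the rest the larger one is meant.

How it is judged:
On the way, in this order (a step that is already met when the one before it is completed fails the run):
1. the cover is slid fully open (to within 15 mm of its stop) (value of joint cover above 0.145 m), for 0.1 s.
2. the mug is tipped well over, with its mouth above the open box (angle between mug's own z axis and vertical above 1.2 rad and horizontal distance between mug_rim and opening below 0.13 m and height (world z) of mug_rim above 0.13 m and value of joint cover above 0.11 m), for 0.1 s.
At the end, for the whole second after the job is handed in: All seven mushrooms lie inside the cool box's well, the cover is shut to within 8 mm, and the mug stands upright (within 0.1 rad) and still on the green mat, its axis within 46 mm of the mat's centre (x of mushroom1 in the frame of coolbox between -0.097 and 0.097 m and y of mushroom1 in the frame of coolbox between 0.003 and 0.157 m and z of mushroom1 in the frame of coolbox between 0.01 and 0.131 m and x of mushroom2 in the frame of coolbox between -0.097 and 0.097 m and y of mushroom2 in the frame of coolbox between 0.003 and 0.157 m and z of mushroom2 in the frame of coolbox between 0.01 and 0.131 m and x of mushroom3 in the frame of coolbox between -0.097 and 0.097 m and y of mushroom3 in the frame of coolbox between 0.003 and 0.157 m and z of mushroom3 in the frame of coolbox between 0.01 and 0.131 m and x of mushroom4 in the frame of coolbox between -0.097 and 0.097 m and y of mushroom4 in the frame of coolbox between 0.003 and 0.157 m and z of mushroom4 in the frame of coolbox between 0.01 and 0.131 m and x of mushroom5 in the frame of coolbox between -0.097 and 0.097 m and y of mushroom5 in the frame of coolbox between 0.003 and 0.157 m and z of mushroom5 in the frame of coolbox between 0.01 and 0.131 m and x of mushroom6 in the frame of coolbox between -0.097 and 0.097 m and y of mushroom6 in the frame of coolbox between 0.003 and 0.157 m and z of mushroom6 in the frame of coolbox between 0.01 and 0.131 m and x of mushroom7 in the frame of coolbox between -0.097 and 0.097 m and y of mushroom7 in the frame of coolbox between 0.003 and 0.157 m and z of mushroom7 in the frame of coolbox between 0.01 and 0.131 m and value of joint cover below 0.008 m and angle between mug's own z axis and vertical below 0.1 rad and horizontal distance between mug and mat below 0.046 m and height (world z) of mug below 0.012 m and linear speed of mug below 0.02 m/s); the robot touches nothing.
It fails at once if the orange cup or the spray bottle is pushed more than 40 mm from its place or tipped over (distance of any of stump_cup, spray from where it was at the start of the episode above 0.04 m or angle between any of stump_cup, spray's own z axis and vertical above 0.6 rad).
It fails at once if the brush or a stray mushroom is pushed more than 40 mm from its place (distance of any of brush, stray1, stray2 from where it was at the start of the episode above 0.04 m).
It also fails if it takes over 72 s, if anything falls off the work surface, if the arm or the gripper's body presses on something with over 40 N, if the wrist force passes 120 N, or if a joint passes its speed limit or range.

## Working session

There is one attempt and no reset: what is moved stays moved. The work goes in short steps, Python scripts to look and compute and a tool call to move; the robot and the scene stay as the last step left them, time stands still between calls to the robot, and variables do not carry over. Pictures are saved under pics/ and viewed, at most 10 in all, crops included, and the job is handed in when it is done.

Besides the shell and the picture viewer there is one more tool, called after "Emit:" in YAML: its name, and indented under it one key for each argument. step_arm: Moves the arm, as the interface text tells. Its arguments: {"type":"object","properties":{"steps":{"type":"array","items":{"type":"array","items":{"type":"number"}}},"gripper":{"type":"number"},"force":{"type":"number"}},"required":["steps"]}

```bash
mkdir -p pics; cat > h.py <<'E'
import numpy as np, cv2
from cell import observe, cams, job
def grab(n,f):
    c=cams.get_calibration(n); im=cams.get_image(n); cv2.imwrite('pics/'+f,im[:,:,::-1]); np.savez('pics/'+f+'.npz',im=im,T=c['world_to_cam'],k=[c['fov_y'],c['cx'],c['cy']]); return im,c
def K(c):
    f=192/np.tan(np.radians(c['fov_y'])/2); return f,c['cx'],c['cy']
def ray(c,u,v):
    f,cx,cy=K(c); T=np.array(c['world_to_cam']); d=np.array([(u-cx)/f,-(v-cy)/f,-1]); R=T[:3,:3]; return -R.T@T[:3,3], R.T@d
def onz(c,u,v,z):
    o,d=ray(c,u,v); return o+d*(z-o[2])/d[2]
def proj(c,p):
    f,cx,cy=K(c); T=np.array(c['world_to_cam']); q=T[:3,:3]@np.array(p)+T[:3,3]; return cx+f*q[0]/-q[2], cy-f*q[1]/-q[2]
E
python3 - <<'E'
from h import *
a,c=grab('scene','s0.png'); b,d=grab('side','d0.png'); print(c,d); o=observe(); print(o)
E
python3 -c "
import cv2,numpy as np
" 
```

```text
{'fov_y': 55.49040736300358, 'cx': 260.7377393692175, 'cy': 190.7756197609603, 'world_to_cam': array([[ 0.85234001,  0.52285901,  0.01161744, -0.44134858],
       [-0.4414794 ,  0.70741478,  0.55196039,  0.0890811 ],
       [ 0.28037911, -0.47558679,  0.8337894 , -1.39561934],
       [ 0.        ,  0.        ,  0.        ,  1.        ]])} {'fov_y': 44.91660682749543, 'cx': 257.8211399935474, 'cy': 192.55111967865037, 'world_to_cam': array([[-0.94038417, -0.33992762, -0.01126147,  0.48617833],
       [ 0.22975083, -0.65930587,  0.71591224, -0.12816357],
       [-0.2507831 ,  0.6706452 ,  0.69809946, -1.48501854],
       [ 0.        ,  0.        ,  0.        ,  1.        ]])}
{'clock': 0.1, 'joints': array([-0.10257976,  0.43513946,  0.02498964,  1.57396726, -0.01156612,
        1.13399638, -0.0751157 ]), 'dq': array([ 0.00042005, -0.0004629 , -0.00097666, -0.00192825,  0.00011619,
        0.00140042, -0.00132399]), 'joint_efforts': array([ 2.76666542e-03, -6.69124532e+01,  9.87763703e-01, -3.15145969e+01,
       -6.05509384e-02,  3.73947364e-02,  1.19628339e-04]), 'position': array([ 6.24518126e-01, -9.00257393e-05,  1.91947303e-01]), 'ee_rot': array([-2.22096046e+00, -2.22072696e+00,  1.68639510e-03]), 'force': array([ 0.04336732, -0.11308638, -0.55206245]), 'ft_torque': array([0.01105851, 0.0298803 , 0.05885815]), 'gripper_force': 0.0, 'width': 0.9989027589911609}
```

View pics/s0.png

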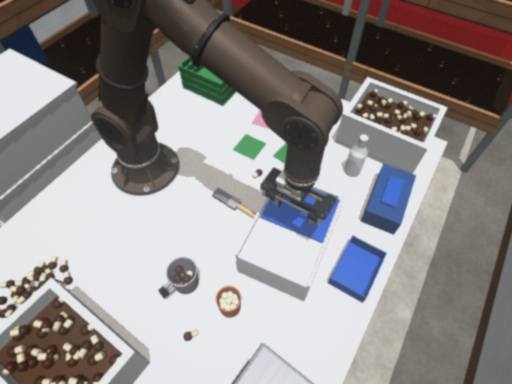

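View pics/d0.png

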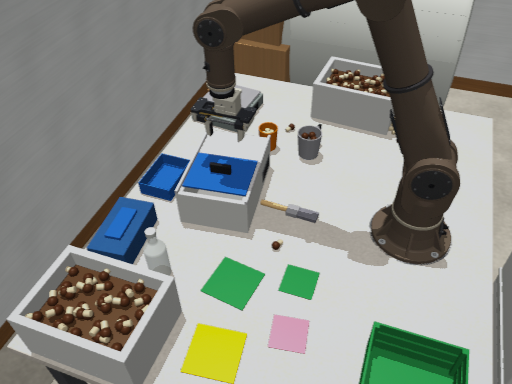

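```bash
cat > m.py <<'E'
from h import *
def ld(f):
    z=np.load('pics/'+f+'.npz'); return z['im'],dict(world_to_cam=z['T'],fov_y=z['k'][0],cx=z['k'][1],cy=z['k'][2])
if __name__=='__main__':
  for f in ['d0.png','s0.png']:
    im,c=ld(f); hsv=cv2.cvtColor(im,cv2.COLOR_RGB2HSV); print(f)
    for nm,lo,hi,z in [('green',(50,100,50),(80,255,255),.004),('blue',(105,120,60),(125,255,255),.14),('orange',(3,150,120),(14,255,255),.09),('black',(0,0,0),(180,255,38),.166),('brushwood',(12,90,120),(24,255,255),.02),('yellow',(25,150,120),(35,255,255),.004)]:
        m=cv2.inRange(hsv,lo,hi)
        for k in cv2.findContours(m,cv2.RETR_EXTERNAL,cv2.CHAIN_APPROX_NONE)[0]:
            A=cv2.contourArea(k)
            if A<40 or A>6000: continue
            x,y,w,h=cv2.boundingRect(k)
            if x<60 or y<60: continue
            W=np.array([onz(c,*p[0],z)[:2] for p in k],np.float32)*1000
            r=cv2.minAreaRect(W); print(nm,A,(x,y,w,h),'world c',np.round(r[0]),'size',np.round(r[1]),'ang',round(r[2],1))
E
python3 m.py
python3 - <<'E'
from m import *
for f,pts in [('s0.png',dict(mug=(183,270,.1),handle=(167,292,.09),stray1=(190,335,.013),stray2=(257,174,.013),brush=(232,202,.015),spray=(363,140,.19))),('d0.png',dict(mug=(309,132,.1),handle=(320,127,.09),stray1=(291,127,.013),stray2=(277,244,.013),brush=(290,210,.015),spray=(151,232,.19)))]:
    im,c=ld(f)
    for k,p in pts.items(): print(f,k,np.round(onz(c,*p)*1000))
a=ld('d0.png')[0][110:240,140:350]; b=ld('s0.png')[0][150:320,130:370]
cv2.imwrite('pics/c1.png',cv2.resize(a,None,fx=3.8,fy=3.8,interpolation=cv2.INTER_CUBIC)[:,:,::-1]); cv2.imwrite('pics/c2.png',cv2.resize(b,None,fx=3.3,fy=3.3,interpolation=cv2.INTER_CUBIC)[:,:,::-1])
E
```

```text
d0.png
green 4945.5 (359, 322, 110, 62) world c [-65. 446.] size [249. 182.] ang 0.1
green 877.0 (279, 265, 40, 35) world c [282. 299.] size [96. 98.] ang 0.6
green 1805.0 (201, 257, 64, 53) world c [462. 365.] size [139. 137.] ang 81.7
blue 2690.5 (87, 197, 70, 67) world c [780. 381.] size [147. 224.] ang 5.8
blue 1363.0 (138, 154, 52, 47) world c [778. 145.] size [134. 192.] ang 0.8
blue 2177.5 (182, 153, 75, 43) world c [616.  76.] size [206. 170.] ang 7.1
black 98.0 (61, 373, 26, 11) world c [640. 813.] size [64. 14.] ang 0.1
black 874.0 (411, 171, 41, 29) world c [-20. -58.] size [116. 132.] ang 3.3
black 136.5 (210, 164, 21, 11) world c [612.  86.] size [70. 42.] ang 14.3
black 77.0 (391, 113, 13, 41) world c [ 111. -290.] size [ 19. 226.] ang 16.5
black 240.0 (191, 109, 65, 21) world c [ 727. -188.] size [226. 119.] ang 1.0
black 77.5 (210, 88, 24, 11) world c [ 776. -319.] size [91. 64.] ang 28.1
brushwood 81.5 (261, 200, 26, 11) world c [446.  45.] size [22. 90.] ang 86.5
brushwood 170.5 (259, 122, 19, 14) world c [ 603. -356.] size [77. 77.] ang 69.7
yellow 2598.0 (181, 324
[... 428 characters left out ...]
g 5.6
blue 1668.5 (367, 165, 47, 59) world c [836. 281.] size [107. 204.] ang 5.8
black 314.0 (103, 81, 44, 43) world c [-150.  164.] size [120. 276.] ang 68.4
brushwood 60.5 (77, 74, 22, 17) world c [-522.  219.] size [121.  20.] ang 89.9
brushwood 305.0 (353, 62, 146, 56) world c [758. 981.] size [ 22. 665.] ang 90.0
s0.png mug [ 416. -271.  100.]
s0.png handle [ 415. -345.   90.]
s0.png stray1 [ 522. -397.   13.]
s0.png stray2 [383. 192.  13.]
s0.png brush [374.  39.  15.]
s0.png spray [680. 393. 190.]
d0.png mug [ 416. -278.  100.]
d0.png handle [ 389. -335.   90.]
d0.png stray1 [ 519. -401.   13.]
d0.png stray2 [383. 195.  13.]
d0.png brush [387.  45.  15.]
d0.png spray [673. 407. 190.]
```

View pics/c1.png

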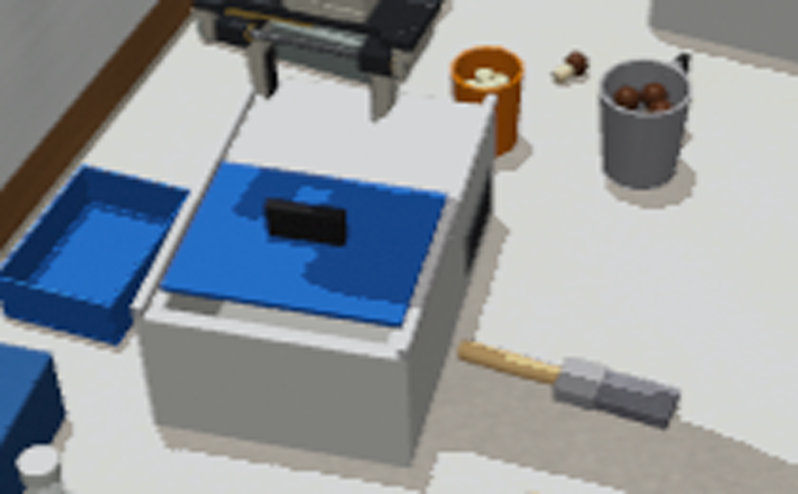

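View pics/c2.png

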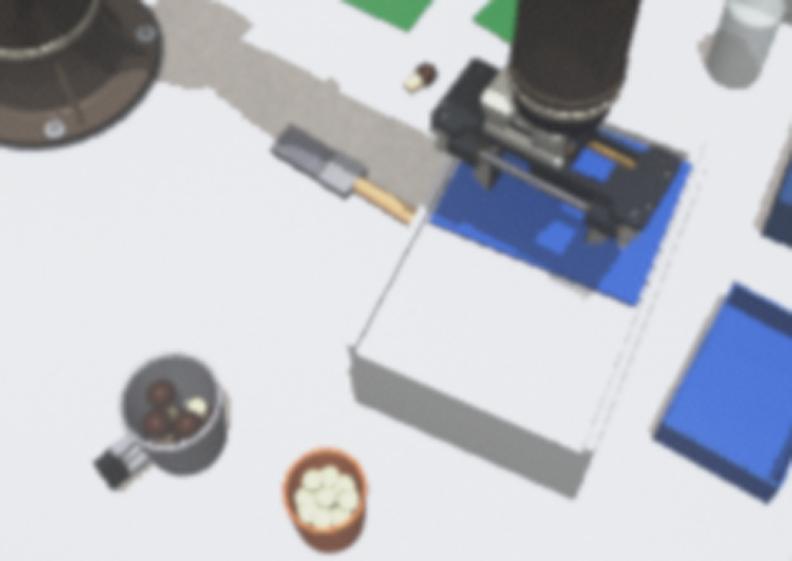

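```bash
python3 - <<'E'
from m import *
_,s=ld('s0.png'); _,d=ld('d0.png')
S=lambda u,v,z:np.round(onz(s,u/3.3+130,v/3.3+150,z)*1000)
D=lambda u,v,z:np.round(onz(d,u/3.8+140,v/3.8+110,z)*1000)
print('box -y bottom',S(575,498,0),S(357,402,0),'top',S(350,345,.13),S(590,452,.13))
print('box +y bottom',D(165,447,0),D(410,464,0),'top',D(150,318,.13),D(408,352,.13))
print('fin top corners',D(266,200,.166),D(347,207,.166),'bottom',D(268,232,.14),D(346,244,.14))
print('mug rim c',S(174,402,.1),D(644,86,.1),'handle',S(112,468,.09),D(684,60,.09))
print('mug foot low',D(640,187,0),S(190,474,0))
print('cup',S(327,488,.09),D(488,68,.09))
for p in [(148,360),(80,384),(75,300),(40,290)]: print('crate',np.round(onz(s,*p,.1)*1000))
for p in [(390,132),(313,115),(322,62)]: print('crate side',np.round(onz(d,*p,.1)*1000))
# triangulate handle top
def tri(a,b):
    o1,d1=ray(s,*a);o2,d2=ray(d,*b);A=np.c_[d1,-d2];t=np.linalg.lstsq(A,o2-o1,rcond=None)[0];p,q=o1+d1*t[0],o2+d2*t[1];return np.round((p+q)*500),np.round((p-q)*1000)
print(tri((112/3.3+130,468/3.3+150),(684/3.8+140,60/3.8+110)))
E
```

```text
box -y bottom [ 756. -132.    0.] [ 532. -161.    0.] top [ 530. -159.  130.] [ 754. -134.  130.]
box +y bottom [695. 221.   0.] [490. 169.   0.] top [702. 197. 130.] [490. 164. 130.]
fin top corners [653.  68. 166.] [585.  54. 166.] bottom [649.  79. 140.] [581.  71. 140.]
mug rim c [ 419. -276.  100.] [ 414. -275.  100.] handle [ 407. -349.   90.] [ 390. -342.   90.]
mug foot low [ 403. -245.    0.] [ 438. -302.    0.]
cup [ 575. -266.   90.] [ 570. -266.   90.]
crate [ 491. -509.  100.]
crate [ 385. -638.  100.]
crate [ 216. -498.  100.]
crate [ 111. -530.  100.]
crate side [ 137. -374.  100.]
crate side [ 431. -387.  100.]
crate side [ 499. -796.  100.]
(array([ 398., -350.,   81.]), array([10.,  5., -3.]))
```

Emit:
step_arm:
  steps:
    - [-3,20,0,0,0,0]
    - [-3,30,0,0,0,0]
    - [-3,30,0,0,0,0]
    - [-3,25,0,0,0,0]
    - [0,0,-14,0,0,0]
    - [0,0,-14,0,0,0]
    - [0,0,-12,0,0,0]
    - [0,0,0,0,0,0]
  gripper: 0

```text
clock: 0.77
position: [0.6111, 0.1047, 0.1498]
ee_rot: [-2.219, -2.22, 0.007]
force: [-0.6, -0.2, 0.3]
width: 0.468
gripper_force: 0.0
```

```bash
python3 - <<'E'
from m import *
from scipy.spatial.transform import Rotation as Ro
_,s=ld('s0.png'); _,d=ld('d0.png')
print('crate side z0',[np.round(onz(d,*p,0)*1000) for p in [(390,132),(313,115)]],'scene z0',np.round(onz(s,148,360,0)*1000))
for z in (.1,.13,.16): print(z,[np.round(onz(d,*p,z)*1000) for p in [(393,100),(316,85)]],[np.round(onz(s,*p,z)*1000) for p in [(122,352),(48,283)]])
def fk(q): 
    R=Ro.identity()
    for a,x in zip('zyzyzyz',q): R=R*Ro.from_euler(a,x)
    return R*Ro.from_euler('z',np.pi/2)
for q,r in [([-0.10257976,0.43513946,0.02498964,1.57396726,-0.01156612,1.13399638,-0.0751157],[-2.22096046,-2.22072696,1.68639510e-03])]: print((fk(q).inv()*Ro.from_rotvec(r)).as_rotvec())
o=observe(); print(o['joints'],o['position'],(fk(o['joints']).inv()*Ro.from_rotvec(o['ee_rot'])).as_rotvec())
E
```

```text
crate side z0 [array([ 139., -515.,    0.]), array([ 461., -529.,    0.])] scene z0 [ 460. -510.    0.]
0.1 [array([ 157., -591.,  100.]), array([ 475., -601.,  100.])] [array([ 421., -530.,  100.]), array([ 114., -504.,  100.])]
0.13 [array([ 155., -542.,  130.]), array([ 464., -552.,  130.])] [array([ 432., -529.,  130.]), array([ 135., -504.,  130.])]
0.16 [array([ 154., -494.,  160.]), array([ 454., -503.,  160.])] [array([ 444., -528.,  160.]), array([ 155., -504.,  160.])]
[ 7.93777661e-09 -3.23681561e-04  2.10505107e-04]
[-0.25363612  0.46602989 -0.00327117  1.63401319  0.00178275  1.04638659
 -0.25712314] [0.61107805 0.10469543 0.1497799 ] [-1.12301695e-15 -2.59521979e-03 -6.64395902e-04]
```

Emit:
step_arm:
  steps:
    - [0,0,0,0,0,0]
    - [1,-10,0,0,0,0]
    - [1,-10,0,0,0,0]
    - [2,-10,0,0,0,0]
    - [1,-10,0,0,0,0]
    - [1,-10,0,0,0,0]
    - [1,-10,0,0,0,0]
    - [2,-10,0,0,0,0]
    - [1,-10,0,0,0,0]
    - [1,-10,0,0,0,0]
    - [1,-10,0,0,0,0]
    - [2,-10,0,0,0,0]
    - [1,-10,0,0,0,0]
    - [1,-10,0,0,0,0]
    - [1,-4,0,0,0,0]
    - [0,0,0,0,0,0]

```text
clock: 2.1
position: [0.6302, -0.0308, 0.1526]
ee_rot: [2.223, 2.219, -0.001]
force: [-0.3, -0.5, -0.8]
width: 0.006
gripper_force: 0.0
```

Emit:
step_arm:
  steps:
    - [0,-3,0,0,0,0]
    - [1,-3,0,0,0,0]
    - [0,0,0,0,0,0]

```text
clock: 2.35
position: [0.6311, -0.0352, 0.1527]
ee_rot: [2.221, 2.221, 0.0]
force: [0.5, -0.4, 0.2]
width: 0.005
gripper_force: 0.0
```

```bash
python3 - <<'E'
from h import *
im,c=grab('side','d1.png'); cv2.imwrite('pics/c3.png',cv2.resize(im[90:250,130:340],None,fx=3.5,fy=3.5,interpolation=cv2.INTER_CUBIC)[:,:,::-1])
E
```

```text
(no output)
```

View pics/c3.png

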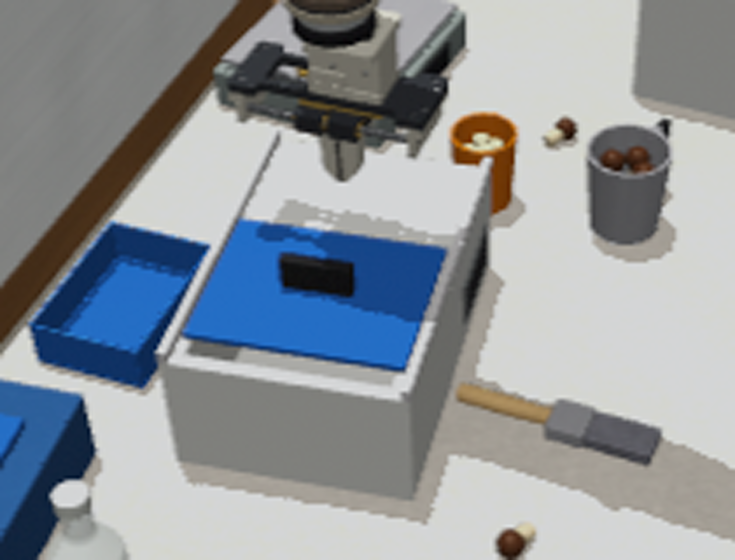

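```bash
python3 - <<'E'
from m import *
for n in ('side','scene'):
    c=cams.get_calibration(n); print(n,proj(c,[.6311,-.0352,.1527]))
im,c=ld('d1.png'); print(np.round(onz(c,342/3.5+130,178/3.5+90,.1527)*1000), [np.round(onz(c,316/3.5+130,y/3.5+90,z)*1000) for y,z in ((258,.166),(293,.14))])
# undistorted test: mushrooms none; check table straight lines
print(cams.get_calibration('side').keys(), c['fov_y'],c['cx'],c['cy'])
im,c=grab('scene','s1.png'); cv2.imwrite('pics/c4.png',cv2.resize(im[130:290,180:400],None,fx=3.5,fy=3.5,interpolation=cv2.INTER_CUBIC)[:,:,::-1])
E
```

```text
side (np.float64(228.92960009001132), np.float64(148.08821326551418))
scene (np.float64(287.88788785282344), np.float64(234.98387539775746))
[650. -70. 153.] [array([620.,  62., 166.]), array([614.,  80., 140.])]
dict_keys(['fov_y', 'cx', 'cy', 'world_to_cam']) 44.91660682749543 257.8211399935474 192.55111967865037
```

View pics/c4.png

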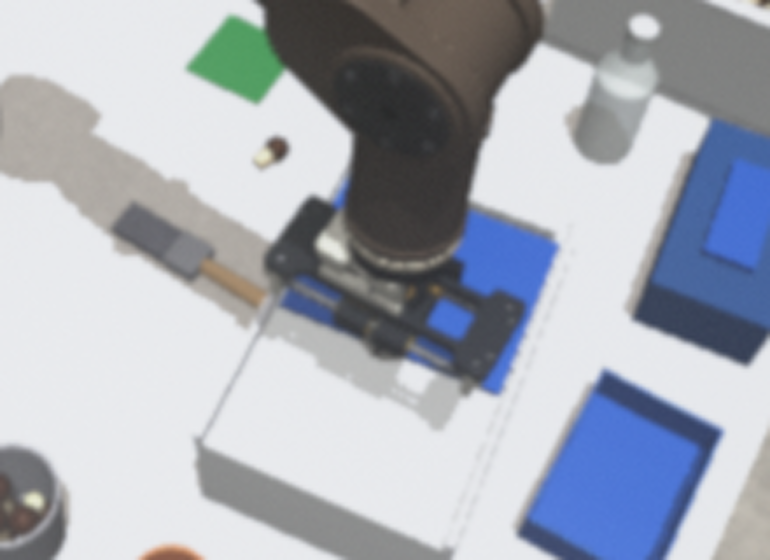

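```bash
python3 - <<'E'
from m import *
_,d=ld('d0.png'); print([np.round(proj(d,[.6245+x,0,z])) for x in(-.046,.046) for z in (.192,.211,.22,.24)])
c=cams.get_calibration('side'); print([np.round(proj(c,[.6311,-.0352,z])) for z in (.1527,.17,.18,.19)])
w=cams.get_calibration('wrist'); T=w['world_to_cam']; print(-T[:3,:3].T@T[:3,3],T[:3,:3],w['fov_y'])
grab('wrist','w1.png')
E
```

```text
[array([239., 148.]), array([239., 144.]), array([239., 142.]), array([239., 136.]), array([213., 143.]), array([213., 138.]), array([212., 136.]), array([212., 131.])]
[array([229., 148.]), array([229., 144.]), array([228., 142.]), array([228., 139.])]
[0.63164971 0.04108827 0.34441852] [[ 9.99999544e-01 -6.45214724e-04  7.04156947e-04]
 [ 8.16121112e-04  9.60252946e-01 -2.79130102e-01]
 [-4.96069931e-04  2.79130550e-01  9.60253034e-01]] 59.70378671891441
```

View pics/w1.png

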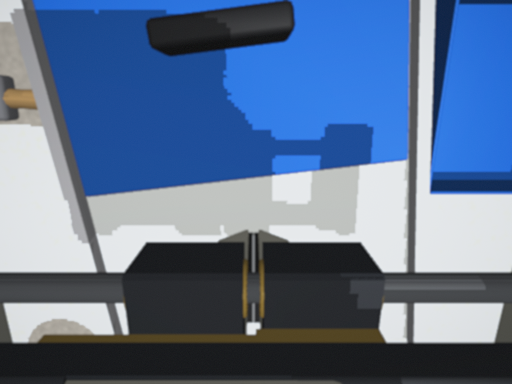

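```bash
python3 - <<'E'
from m import *
_,w=ld('w1.png'); 
for z in (.11,.125,.14):
  a,b=onz(w,86,196,z),onz(w,408,159,z); print(z,np.round(a*1000),np.round(b*1000),np.linalg.norm(a-b))
p=observe()['position'];print('tcp px',proj(w,p),[np.round(proj(w,p+[0,0,dz])) for dz in (.02,.03,.04)])
_,d=ld('d1.png'); a,b=[onz(d,u/3.5+130,v/3.5+90,.14) for u,v in((245,222),(446,248))]; print('side',a,b,np.linalg.norm(a-b))
E
```

```text
0.11 [510. -28. 110.] [742.  -1. 110.] 0.23340624171964544
0.125 [518. -24. 125.] [735.   1. 125.] 0.21847101537993455
0.14 [525. -19. 140.] [727.   4. 140.] 0.20353578904022362
tcp px (np.float64(251.83790252163766), np.float64(225.31679853216417)) [array([252., 239.]), array([252., 246.]), array([252., 255.])]
side [0.71894397 0.00863932 0.14      ] [ 0.52336229 -0.01843339  0.14      ] 0.19744651573473682
```

```bash
python3 - <<'E'
from m import *
im,w=ld('w1.png')
print([np.round(onz(w,u,v,z)*1000) for u,v,z in((170,55,.14),(292,36,.14),(150,20,.166),(290,2,.166),(165,40,.166))])
_,d=ld('d1.png'); print([np.round(onz(d,u/3.5+130,v/3.5+90,z)*1000) for u,v,z in((280,255,.166),(353,262,.166),(282,288,.14),(352,296,.14))])
# finger brightness along projected line in side
a=ld('d1.png')[0]
for v in range(128,158,2): print(v,a[v,222:236].mean(axis=1).astype(int))
print(im[215:245:3,240:266:3].mean(axis=2).astype(int))
E
```

```text
[array([585.,  64., 140.]), array([654.,  74., 140.]), array([582.,  77., 166.]), array([649.,  84., 166.]), array([589.,  68., 166.])]
[array([653.,  69., 166.]), array([586.,  56., 166.]), array([646.,  84., 140.]), array([581.,  73., 140.])]
128 [72 62 32 24 26 24 24 25 25 42 69 75 59 47]
130 [108 107 106  90  60  77  87  63  45  33  73  86  79  75]
132 [119 107 107  91  51  92 107 108 107 103  92  87 141 156]
134 [133 108 107 104  64  92 107 107 108 104  92  87 192 212]
136 [140 107 107 105  65  74 101 108 107 105  93 115 195 212]
138 [185 133 108 108  71  60  97 107 107 100 144 199 212 212]
140 [212 211 184 133  72  59  97 107 152 199 212 212 213 212]
142 [212 213 212 211 210 210 210 211 212 213 213 212 213 212]
144 [213 213 213 212 212 213 213 212 212 213 213 213 212 212]
146 [213 212 212 212 212 213 213 212 213 213 213 213 212 213]
148 [212 213 213 213 212 213 212 212 212 213 212 212 213 212]
150 [172 172 172 202 213 212 188 172 202 213 213 213 212 213]
152 [172 170 168 200 186 168 168 168 168 168 168 169 168 171]
154 [212 211 211 186 168 169 169 168 168 168 168 169 168 168]
156 [105 100 100 107 109 121 144 142 160 168 168 168 168 168]
[[193 193 194 193 192 193 193 193 193]
 [194 193 193 193 193 193 193 193 193]
 [193 193 193 193 193 193 193 193 193]
 [193 193 192 193 192 193 193 193 192]
 [193 193 193 193 193 193 194 194 193]
 [188 158 122 184 192 192 162 125 171]
 [ 99  93  93  78 101  85  84  93  92]
 [ 94  94  94  40 101  62  69  94  94]
 [ 94  94  92  37 105  64  60  94  93]
 [ 54  59  91  36 104  65  60  86  53]]
```

Emit:
step_arm:
  steps:
    - [0,-8,-6,0,0,0]
    - [0,0,-6,0,0,0]
    - [0,0,-6,0,0,0]
    - [0,0,0,0,0,0]
    - [0,0,0,0,0,0]

```text
clock: 2.92
position: [0.6305, -0.0429, 0.1339]
ee_rot: [-2.221, -2.221, 0.001]
force: [0.4, 1.0, 0.7]
width: 0.005
gripper_force: 0.0
```

Emit:
step_arm:
  steps:
    - [0,0,-4,0,0,0]
    - [0,0,0,0,0,0]

```text
clock: 3.08
position: [0.6309, -0.0428, 0.1301]
ee_rot: [-2.221, -2.221, 0.0]
force: [-0.2, 0.6, 0.4]
width: 0.005
gripper_force: 0.0
```

Emit:
step_arm:
  steps:
    - [0,0,-3,0,0,0]
    - [0,0,0,0,0,0]

```text
clock: 3.25
position: [0.6308, -0.043, 0.1272]
ee_rot: [-2.221, -2.221, 0.001]
force: [0.1, 0.1, -0.1]
width: 0.005
gripper_force: 0.0
```

Emit:
step_arm:
  steps:
    - [0,0,-6,0,0,0]
    - [0,0,-5,0,0,0]
    - [0,0,0,0,0,0]

```text
clock: 3.5
position: [0.6302, -0.043, 0.1152]
ee_rot: [-2.221, -2.22, 0.002]
force: [-0.2, -0.2, -0.6]
width: 0.007
gripper_force: 0.0
```

Emit:
step_arm:
  steps:
    - [0,0,-4,0,0,0]
    - [0,0,0,0,0,0]

```text
clock: 3.67
position: [0.6306, -0.0431, 0.1118]
ee_rot: [-2.221, -2.221, 0.001]
force: [-0.9, 0.0, 0.8]
width: 0.004
gripper_force: 0.0
```

Emit:
step_arm:
  steps:
    - [0,0,-3,0,0,0]
    - [0,0,0,0,0,0]

```text
clock: 3.83
position: [0.6308, -0.043, 0.1092]
ee_rot: [-2.221, -2.221, 0.001]
force: [-0.6, 0.3, 0.7]
width: 0.006
gripper_force: 0.0
```

Emit:
step_arm:
  steps:
    - [0,0,-3,0,0,0]
    - [0,0,0,0,0,0]

```text
clock: 4.0
position: [0.6308, -0.043, 0.1062]
ee_rot: [-2.221, -2.221, 0.0]
force: [0.9, -0.4, 0.4]
width: 0.007
gripper_force: 0.0
```

Emit:
step_arm:
  steps:
    - [0,0,-2,0,0,0]
    - [0,0,0,0,0,0]

```text
clock: 4.17
position: [0.6309, -0.043, 0.1043]
ee_rot: [-2.221, -2.221, 0.0]
force: [-0.3, -0.0, -0.3]
width: 0.004
gripper_force: 0.0
```

Emit:
step_arm:
  steps:
    - [0,0,-2,0,0,0]
    - [0,0,0,0,0,0]

```text
clock: 4.33
position: [0.6308, -0.043, 0.1023]
ee_rot: [-2.221, -2.221, 0.0]
force: [-0.8, 0.3, 0.3]
width: 0.006
gripper_force: 0.0
```

Emit:
step_arm:
  steps:
    - [0,0,-2,0,0,0]
    - [0,0,0,0,0,0]

```text
clock: 4.5
position: [0.6309, -0.0431, 0.1003]
ee_rot: [-2.221, -2.221, 0.0]
force: [0.3, -0.1, 0.1]
width: 0.004
gripper_force: 0.0
```

Emit:
step_arm:
  steps:
    - [0,0,-2,0,0,0]
    - [0,0,0,0,0,0]

```text
clock: 4.67
position: [0.6309, -0.043, 0.0983]
ee_rot: [-2.221, -2.221, 0.0]
force: [-0.6, 0.4, -1.2]
width: 0.005
gripper_force: 0.0
```

Emit:
step_arm:
  steps:
    - [0,0,-2,0,0,0]
    - [0,0,0,0,0,0]

```text
clock: 4.83
position: [0.631, -0.043, 0.0964]
ee_rot: [-2.221, -2.221, -0.0]
force: [-0.2, -0.1, 0.3]
width: 0.002
gripper_force: 0.0
```

```bash
python3 - <<'E'
from h import *
im,c=grab('side','d2.png'); a=im
print(np.round(observe()['force'],1),proj(c,observe()['position']))
for v in range(134,168,2): print(v,a[v,222:236].mean(axis=1).astype(int))
E
```

```text
[ 0.7 -0.1 -0.2] (np.float64(230.71936424349846), np.float64(159.4761419580402))
134 [38 39 46 49 43 45 58 62 69 64 53 42 27 26]
136 [35 33 62 54 39 35 35 35 36 35 38 38 36 37]
138 [25 24 47 38 26 27 28 31 34 35 35 44 86 66]
140 [25 24 40 47 34 25 25 24 25 24 26 47 62 60]
142 [193 140 107 106  94  73  44  41  33  25  26  25  60 112]
144 [214 174 120 109 108  84  52  94 108 108 107  98  90 117]
146 [214 187 135 108 109  93  52  92 108 108 108  98  89 116]
148 [170 154 123 109 108 105  64  93 109 108 109  95  88 170]
150 [212 187 151 121 108 108  68  75 103 108 109  95 136 166]
152 [214 189 171 169 151 121  73  61  97 109 132 160 169 169]
154 [190 171 170 170 170 168 167 158 164 169 169 170 170 170]
156 [ 88  89  96 107 110 122 145 143 162 170 170 170 170 170]
158 [91 76 76 76 76 75 76 76 76 77 78 79 81 85]
160 [113  91  76  76  76  77  76  76  77  77  76  76  76  76]
162 [114  93  78  77  77  77  76  78  77  77  76  77  77  76]
164 [44 41 40 46 48 54 65 65 72 77 76 76 76 76]
166 [29 32 34 37 38 37 38 36 27 67 77 78 77 77]
```

Emit:
step_arm:
  steps:
    - [0,0,-2,0,0,0]
    - [0,0,0,0,0,0]

```text
clock: 5.05
position: [0.6312, -0.043, 0.0963]
ee_rot: [2.221, 2.221, 0.001]
force: [-5.2, 0.9, 14.8]
width: 0.005
gripper_force: 7.2
```

Emit:
step_arm:
  steps:
    - [0,0,-2,0,0,0]
    - [0,0,0,0,0,0]

```text
clock: 5.22
position: [0.6313, -0.043, 0.0961]
ee_rot: [2.221, 2.22, 0.002]
force: [-11.4, 0.3, 29.3]
width: 0.003
gripper_force: 15.2
```

Emit:
step_arm:
  steps:
    - [0,0,-2,0,0,0]
    - [0,0,0,0,0,0]

```text
clock: 5.38
position: [0.6313, -0.0431, 0.096]
ee_rot: [2.221, 2.22, 0.003]
force: [-18.2, 1.4, 46.8]
width: 0.0
gripper_force: 23.2
```

Emit:
step_arm:
  steps:
    - [0,0,20,0,0,0]
    - [0,0,30,0,0,0]
    - [0,0,12,0,0,0]
    - [-5,40,0,0,0,0]
    - [-5,40,0,0,0,0]
    - [-5,40,0,0,0,0]
    - [-5,31,0,0,0,0]
    - [0,0,0,0,0,0]
    - [0,0,-20,0,0,0]
    - [0,0,-16,0,0,0]
    - [0,0,0,0,0,0]

```text
clock: 6.3
position: [0.6089, 0.1074, 0.1135]
ee_rot: [-2.219, -2.22, 0.007]
force: [-0.4, -0.6, -0.2]
width: 0.005
gripper_force: 0.0
```

Emit:
step_arm:
  steps:
    - [1,-10,0,0,0,0]
    - [2,-10,0,0,0,0]
    - [1,-10,0,0,0,0]
    - [1,-10,0,0,0,0]
    - [1,-10,0,0,0,0]
    - [2,-10,0,0,0,0]
    - [1,-10,0,0,0,0]

```text
clock: 6.88
position: [0.6205, 0.0367, 0.1172]
ee_rot: [2.222, 2.22, 0.001]
force: [0.5, 2.9, 0.9]
width: 0.004
gripper_force: 1.4
```

Contact now (≈3 N). Continue to the stop.

Emit:
step_arm:
  steps:
    - [1,-10,0,0,0,0]
    - [1,-10,0,0,0,0]
    - [2,-10,0,0,0,0]
    - [1,-10,0,0,0,0]
    - [1,-10,0,0,0,0]
    - [1,-10,0,0,0,0]
    - [2,-10,0,0,0,0]
    - [0,0,0,0,0,0]

```text
clock: 7.55
position: [0.6289, -0.0359, 0.1164]
ee_rot: [2.224, 2.217, -0.003]
force: [0.5, -0.9, 0.6]
width: 0.001
gripper_force: 0.0
```

Emit:
step_arm:
  steps:
    - [1,-5,0,0,0,0]
    - [0,0,0,0,0,0]

```text
clock: 7.72
position: [0.6296, -0.0381, 0.1163]
ee_rot: [-2.222, -2.22, 0.002]
force: [0.4, 0.3, 0.2]
width: 0.003
gripper_force: 0.0
```

Emit:
step_arm:
  steps:
    - [1,-5,0,0,0,0]
    - [0,0,0,0,0,0]

```text
clock: 7.88
position: [0.6306, -0.0416, 0.1163]
ee_rot: [-2.22, -2.221, 0.0]
force: [-1.0, 1.7, -0.2]
width: 0.006
gripper_force: 0.5
```

Emit:
step_arm:
  steps:
    - [1,-4,0,0,0,0]
    - [0,0,0,0,0,0]

```text
clock: 8.05
position: [0.6306, -0.0418, 0.1163]
ee_rot: [-2.214, -2.221, -0.002]
force: [-6.1, 11.9, 4.1]
width: 0.005
gripper_force: 5.9
```

Emit:
step_arm:
  steps:
    - [0,-3,0,0,0,0]
    - [0,0,0,0,0,0]

```text
clock: 8.22
position: [0.6305, -0.0419, 0.1164]
ee_rot: [-2.21, -2.223, -0.004]
force: [-6.3, 18.1, 3.7]
width: 0.007
gripper_force: 9.1
```

```bash
python3 - <<'E'
from m import *
o=observe(); print(o['position'],np.round(o['force'],1))
im,c=grab('side','d3.png'); hsv=cv2.cvtColor(im,cv2.COLOR_RGB2HSV)
m=cv2.inRange(hsv,(105,120,60),(125,255,255)); 
for k in cv2.findContours(m,cv2.RETR_EXTERNAL,cv2.CHAIN_APPROX_NONE)[0]:
    if cv2.contourArea(k)<300: continue
    W=np.array([onz(c,*p[0],.14)[:2] for p in k],np.float32)*1000; r=cv2.minAreaRect(W); print(cv2.boundingRect(k),r,np.round(W[W[:,1].argmax()]),np.round(cv2.boxPoints(r)))
E
```

```text
[ 0.63052986 -0.04192313  0.1163626 ] [-6.3 18.1  3.7]
(87, 197, 70, 67) ((780.28076171875, 380.6988525390625), (147.01983642578125, 224.22659301757812), 5.846778392791748) [751. 486.] [[696. 485.]
 [719. 262.]
 [865. 277.]
 [842. 500.]]
(138, 154, 52, 47) ((777.730712890625, 144.61280822753906), (134.30490112304688, 191.79481506347656), 0.7668533325195312) [779. 241.] [[709. 240.]
 [712.  48.]
 [846.  50.]
 [844. 241.]]
(196, 131, 70, 37) ((632.1862182617188, -57.98505401611328), (206.59524536132812, 170.37693786621094), 6.8132243156433105) [713.  37.] [[ 520.   14.]
 [ 540. -155.]
 [ 745. -130.]
 [ 725.   39.]]
```

Emit:
step_arm:
  steps:
    - [0,8,0,0,0,0]
    - [0,0,30,0,0,0]
    - [0,0,40,0,0,0]
    - [0,0,40,0,0,0]
    - [0,0,34,0,0,0]
    - [-20,-25,0,0,0,-0.024]
    - [-20,-25,0,0,0,-0.024]
    - [-20,-25,0,0,0,-0.024]
    - [-20,-25,0,0,0,-0.024]
    - [-20,-25,0,0,0,-0.024]
    - [-20,-25,0,0,0,-0.024]
    - [-20,-25,0,0,0,-0.024]
    - [-20,-25,0,0,0,-0.024]
    - [-20,-25,0,0,0,-0.024]
    - [-20,-25,0,0,0,-0.024]
    - [-15,-25,0,0,0,0]
    - [0,-25,0,0,0,0]
    - [0,0,0,0,0,0]
  gripper: 0.45

```text
clock: 9.77
position: [0.4146, -0.347, 0.2611]
ee_rot: [2.476, 1.929, -0.004]
force: [0.3, -0.2, -0.1]
width: 0.451
gripper_force: 0.0
```

```bash
python3 - <<'E'
from m import *
o=observe(); print({k:np.round(o[k],4) for k in('joints','position','ee_rot')})
im,w=grab('wrist','w2.png')
E
```

```text
{'joints': array([ 0.4151,  0.2411,  0.228 ,  1.6917, -0.0543,  1.2129,  0.4085]), 'position': array([ 0.4146, -0.347 ,  0.2611]), 'ee_rot': array([ 2.4758,  1.9287, -0.0038])}
```

View pics/w2.png

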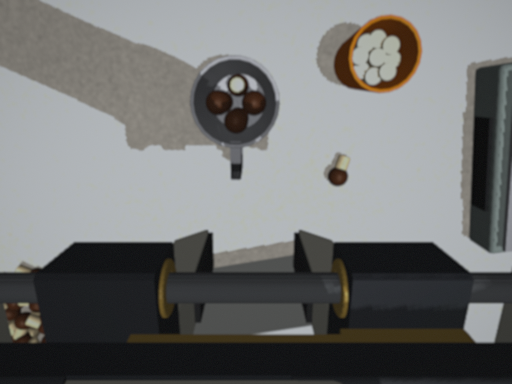

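```bash
python3 - <<'E'
from m import *
im,w=ld('w2.png')
r=np.round(onz(w,235,100,.1)*1000,1); print('rim',r,np.round([np.linalg.norm(onz(w,191,100,.1)-onz(w,279,100,.1)),np.linalg.norm(onz(w,235,56,.1)-onz(w,235,146,.1))],4))
g=cv2.cvtColor(im,cv2.COLOR_RGB2GRAY)
m=(g[140:190,215:260]<45).astype(np.uint8); n,l,st,ce=cv2.connectedComponentsWithStats(m); print(st,ce+[215,140])
for v in (160,164,168,172,176,179): print(v,g[v,226:248])
for p in ((236,160),(236,165),(236,170),(236,178)): print(np.round(onz(w,*p,.09)*1000))
E
```

```text
rim [ 415.4 -272.6  100. ] [0.0893 0.0882]
[[   0    0   45   50 2167]
 [  17   24    9   14   82]
 [  23   36    1    1    1]] [[237.05306876 164.31518228]
 [235.58536585 169.24390244]
 [238.         176.        ]]
160 [179 171 162 148 126 108 104 104 104 104 104 105 104 102  90  83 116 158
 180 184 183 183]
164 [183 183 182 168 131  80  49  48  50  50  51  51  52  47  41  64 115 159
 180 183 184 183]
168 [183 183 183 173 137  80  33  26  27  27  30  27  28  22  27  74 129 167
 182 184 183 183]
172 [183 184 184 177 143  87  42  38  42  43  44  46  47  40  53  98 148 177
 182 183 182 181]
176 [182 183 184 176 142  85  44  41  42  44  47  46  44  45  83 137 173 185
 183 184 183 183]
179 [184 183 184 180 167 143 126 122 120 121 120 118 117 126 145 168 181 184
 183 182 182 183]
[ 399. -334.   90.]
[ 398. -339.   90.]
[ 397. -345.   90.]
[ 394. -354.   90.]
```

```bash
cat > kin.py <<'E'
import numpy as np
from scipy.optimize import least_squares
from scipy.spatial.transform import Rotation as Ro
lo=np.array([-2.62,-.44,-1.27,.08,-1.32,.12,-2.74]); hi=np.array([2.62,2.09,1.32,2.57,4.46,2,2.74])
P=[([-0.10257976,0.43513946,0.02498964,1.57396726,-0.01156612,1.13399638,-0.0751157],[.62452,-.00009,.19195]),
([-0.25363612,0.46602989,-0.00327117,1.63401319,0.00178275,1.04638659,-0.25712314],[.61108,.10470,.14978]),
([0.4151,0.2411,0.228,1.6917,-0.0543,1.2129,0.4085],[.4146,-.347,.2611])]
def fk(q,p):
    d1,d3,a3,d5,a5,d7,y2,y4,y6=p
    R=Ro.identity(); x=np.zeros(3)
    offs=[(0,y2,d1),None,(a3,y4,d3),None,(a5,y6,d5),None,(0,0,d7)]
    for i,a in enumerate('zyzyzyz'):
        R=R*Ro.from_euler(a,q[i]*(-1 if a=='z' else 1))
        if offs[i]: x=x+R.apply(offs[i])
    return x,R*Ro.from_euler('z',np.pi/2)
p0=np.array([.36,.42,.02,.38,-.02,.3,0,0,0])
def fit():
    r=least_squares(lambda p:np.r_[np.ravel([(fk(q,p)[0]-x)/.001 for q,x in P]),(p-p0)/.06],p0); return r
def ik(x,R,p,qs):
    best=None
    for q0 in qs:
        r=least_squares(lambda q:np.r_[(fk(q,p)[0]-x)*20,(fk(q,p)[1].inv()*R).as_rotvec()*5,(q-q0)*.01],q0,bounds=(lo+.03,hi-.03))
        e=(np.linalg.norm(fk(r.x,p)[0]-x),np.linalg.norm((fk(r.x,p)[1].inv()*R).as_rotvec()))
        s=e[0]*5+e[1]
        if best is None or s<best[0]: best=(s,r.x,e)
    return best
def tool(m,h,e):  # t = -cos e h - sin e m ; tool y = +-x_m, x_m = h x m (y x z)
    t=-np.cos(e)*h-np.sin(e)*m; xm=np.cross(h,m)
    return t,xm
E
python3 - <<'E'
from kin import *
r=fit(); p=r.x; print(np.round(p,3),np.round(r.fun[:9],1)); np.save('p.npy',p)
def Rt(t,y): return Ro.from_matrix(np.c_[np.cross(y,t),y,t])
u=np.array([0,0,1.])
def d(az): return np.array([np.cos(az),np.sin(az),0])
def mk(rim,m,h,e,s):
    t,xm=tool(m,h,e); G=rim+.072*h-.028*m; return G+.053*t,Rt(t,s*xm)
q3=np.array(P[2][0]); rng=np.random.default_rng(0)
seeds=[q3,np.array([0,.3,0,1.7,1.5,1.4,0]),np.array([-.5,.5,0,1.7,1,1.4,1.])]
for e in np.radians([60,75,90]):
  h=d(np.radians(-104.5)); mug=np.array([.4155,-.2735,0])
  for s in (1,-1):
    b=ik(*mk(mug+[0,0,.1],u,h,e,s),p,[q3]); print('pick e',np.degrees(e),s,np.round(b[1],2),np.round(b[2],3))
    for az in np.radians([40,80,110,-90,180]):
      m=d(az)*np.cos(np.radians(20))-u*np.sin(np.radians(20)); hh=d(az)*np.sin(np.radians(20))+u*np.cos(np.radians(20))
      rim=np.array([.613,.101,.23])-.02*d(az)
      b=ik(*mk(rim,m,hh,e,s),p,seeds)
      if b[0]<.15: print('   pour az',round(np.degrees(az)),np.round(b[1],2),np.round(b[2],3))
E
```

```text
[ 0.268  0.542  0.009  0.426  0.001  0.382 -0.022 -0.006 -0.025] [-0.1  0.3 -0.2 -0.2  0.4  0.1 -0.4 -0.6  0.1]
pick e 59.99999999999999 1 [ 1.53  0.97 -1.24  1.93  0.72  0.98  2.71] [0.03  0.274]
   pour az 80 [-0.67  0.88  0.14  1.34  0.85  1.97  2.31] [0. 0.]
   pour az 110 [-0.65  0.69 -0.08  1.77  1.21  1.69  2.19] [0. 0.]
   pour az -90 [ 0.48  0.72 -0.34  1.63 -1.13  1.47  0.73] [0. 0.]
   pour az 180 [-0.37  0.36  0.05  2.51  2.79  1.13  1.65] [0. 0.]
pick e 59.99999999999999 -1 [ 0.86  0.67  0.02  1.76 -0.49  1.09  0.93] [0. 0.]
   pour az 80 [-0.87  0.94  0.52  1.35  0.67  1.81 -0.68] [0. 0.]
   pour az 110 [-0.6   0.69 -0.15  1.77  1.23  1.73 -0.96] [0. 0.]
   pour az -90 [ 0.27  0.7  -0.    1.64 -1.26  1.63 -2.34] [0. 0.]
   pour az 180 [ 0.19  0.46 -0.64  2.49  2.69  1.25 -1.2 ] [0. 0.]
pick e 75.0 1 [ 1.51  0.91 -1.24  1.96  0.83  1.    2.71] [0.013 0.114]
   pour az 80 [-0.81  1.02  0.39  1.37  0.87  1.97  2.38] [0. 0.]
   pour az 110 [-0.73  0.82  0.03  1.79  1.29  1.81  2.09] [0. 0.]
   pour az -90 [ 0.55  0.87 -0.42  1.64 -1.23  1.56  0.84] [0. 0.]
   pour az 180 [-
[... 350 characters left out ...]
  2.52  2.85  1.77 -1.28] [0. 0.]
pick e 90.0 1 [ 1.39  0.77 -1.1   2.    0.87  0.94  2.71] [0. 0.]
   pour az 80 [-0.88  1.17  0.56  1.41  0.91  1.97  2.42] [0. 0.]
   pour az 110 [-0.78  0.95  0.14  1.8   1.35  1.92  2.01] [0. 0.]
   pour az -90 [ 0.59  1.03 -0.53  1.64 -1.29  1.64  0.93] [0. 0.]
   pour az 180 [-0.76  0.95  0.55  2.52  2.59  1.93  1.04] [0. 0.]
pick e 90.0 -1 [ 0.48  0.5   0.17  2.   -0.13  0.66  0.49] [0. 0.]
   pour az 80 [-0.93  1.2   0.66  1.41  0.87  1.92 -0.68] [0. 0.]
   pour az 110 [-0.72  0.95  0.07  1.8   1.38  1.97 -1.14] [0. 0.]
   pour az -90 [ 0.59  1.03 -0.53  1.64 -1.29  1.64 -2.21] [0. 0.]
   pour az 180 [-0.69  0.92  0.46  2.51  2.62  1.97 -2.03] [0. 0.]
```

```bash
cat > plan.py <<'E'
from kin import *
from cell import observe
p=np.load('p.npy'); u=np.array([0,0,1.]); E=np.radians(62); ZG=.066; OFF=.053; S=-1
def d(a): a=np.radians(a); return np.array([np.cos(a),np.sin(a),0])
def mh(az,tau):  # h azimuth az when upright, tipped by tau deg away from handle
    k=np.cross(u,-d(az)); R=Ro.from_rotvec(k*np.radians(tau)); return R.apply(u),R.apply(d(az))
def pose(base,m,h):
    t,xm=tool(m,h,E); y=S*xm; return base+.072*h+ZG*m+OFF*t,Ro.from_matrix(np.c_[np.cross(y,t),y,t]),t
def delta(a,b):
    return np.round((b[0]-a[0])*1000,1),np.round((b[1]*a[1].inv()).as_rotvec(),3)
def now(): o=observe(); return o['position'],Ro.from_rotvec(o['ee_rot'])
E
python3 - <<'E'
from plan import *
q=observe()['joints']; mug=np.array([.4155,-.2735,0])
m,h=mh(-104.5,0); g=pose(mug,m,h); pre=(g[0]-.09*g[2],g[1])
print('to pre',delta(now(),pre),'pre->grasp',delta(pre,g))
b=ik(*pre,p,[q]);print(np.round(b[1],2),b[2]); b=ik(*g[:2],p,[b[1]]);print(np.round(b[1],2),b[2]); qg=b[1]
for name,rim,az,tau in [('lift',[.4155,-.2735,.32],-104.5,0),('over',[.613,.085,.30],-75,0),('t60',[.613,.085,.26],-75,60),('t110',[.613,.085,.24],-75,110),('t125',[.613,.085,.24],-75,125),('up',[.613,.085,.30],-75,0),('mat hi',[.462,.365,.25],-115,0),('mat',[.462,.365,.104],-115,0)]:
    m,h=mh(az,tau); x=pose(np.array(rim)-.1*m,m,h); b=ik(x[0],x[1],p,[b[1]]); print(name,np.round(b[1],2),np.round(b[2],3),np.round(x[0],3))
for az in (-75,-95,-115,-130,-142,-160,180):
    m,h=mh(az,0); x=pose(np.array([.462,.365,.004]),m,h); c=ik(x[0],x[1],p,[b[1]]); print(az,np.round(c[1],2),np.round(c[2],3))
E
```

```text
to pre (array([ -22.7,  -15.8, -162.2]), array([ 0.476, -0.12 , -0.008])) pre->grasp (array([ 10.6,  40.9, -79.5]), array([0., 0., 0.]))
[ 0.86  0.59  0.09  1.66 -0.45  1.25  0.9 ] (np.float64(3.7124622212263264e-07), np.float64(4.782819871791563e-06))
[ 0.82  0.66  0.05  1.78 -0.49  1.06  0.94] (np.float64(1.8918854642770874e-07), np.float64(1.3522525315730292e-06))
lift [ 0.8   0.41  0.08  1.59 -0.42  1.46  0.74] [0. 0.] [ 0.404 -0.319  0.239]
over [ 0.21  0.55 -0.14  1.4  -0.39  1.39  0.46] [0. 0.] [0.625 0.039 0.219]
t60 [-0.39  0.41 -0.    1.62  0.59  1.25 -0.36] [0. 0.] [ 0.637 -0.005  0.26 ]
t110 [-0.82  0.72  0.18  1.72  1.08  1.65 -0.88] [0. 0.] [0.628 0.027 0.312]
t125 [-0.88  0.86  0.25  1.72  1.16  1.78 -0.97] [0. 0.] [0.623 0.047 0.325]
up [ 0.31  0.56 -0.3   1.4  -0.31  1.37  0.39] [0. 0.] [0.625 0.039 0.219]
mat hi [-0.2   0.17 -0.37  2.15 -0.46  0.47 -0.62] [0. 0.] [0.442 0.322 0.169]
mat [-0.24  0.45 -0.33  2.25 -1.19  0.15  0.21] [0. 0.] [0.442 0.322 0.023]
-75 [-0.22  0.58 -0.18  1.94 -0.64  0.68  0.4 ] [0. 0.]
-95 [-0.23  0.5  -0.21  2.12 -0.87  0.43  0.29] [0. 0.]
-115 [-0.24  0.45 -0.33  2.25 -1.19  0.15  0.21] [0. 0.]
-130 [-0.68  0.39  0.06  2.28 -1.29  0.15 -0.06] [0.005 0.051]
-142 [-1.12  0.41  0.45  2.3  -1.29  0.15 -0.39] [0.007 0.066]
-160 [-1.58  0.55  0.83  2.3  -1.29  0.15 -0.88] [0.003 0.029]
180 [-1.88  0.83  1.16  2.22 -1.09  0.39 -1.57] [0. 0.]
```

Emit:
step_arm:
  steps:
    - [-4,-3,-26,0.08,-0.02,-0.001]
    - [-4,-3,-28,0.08,-0.02,-0.001]
    - [-4,-3,-28,0.08,-0.02,-0.001]
    - [-4,-3,-28,0.08,-0.02,-0.001]
    - [-4,-2,-28,0.08,-0.02,-0.001]
    - [-3,-2,-24,0.076,-0.02,-0.001]
    - [0,0,0,0,0,0]
    - [0,0,0,0,0,0]

```text
clock: 10.48
position: [0.3927, -0.3569, 0.0962]
ee_rot: [-2.199, -1.709, -0.55]
force: [-0.0, 0.1, 0.4]
width: 0.453
gripper_force: 0.0
```

```bash
python3 - <<'E'
from plan import *
from m import *
mug=np.array([.4155,-.2735,0]); m,h=mh(-104.5,0); g=pose(mug,m,h); print(delta(now(),g),np.round(observe()['joints'],2))
im,w=grab('wrist','w3.png'); 
im2,c=grab('side','d4.png'); cv2.imwrite('pics/c5.png',np.hstack([cv2.resize(im,(480,360)),cv2.resize(im2[70:190,240:400],(480,360),interpolation=cv2.INTER_CUBIC)])[:,:800,::-1])
E
```

```text
(array([ 11. ,  37.7, -77. ]), array([-0.005, -0.002, -0.004])) [ 0.81  0.61  0.16  1.68 -0.48  1.24  0.96]
```

View pics/c5.png

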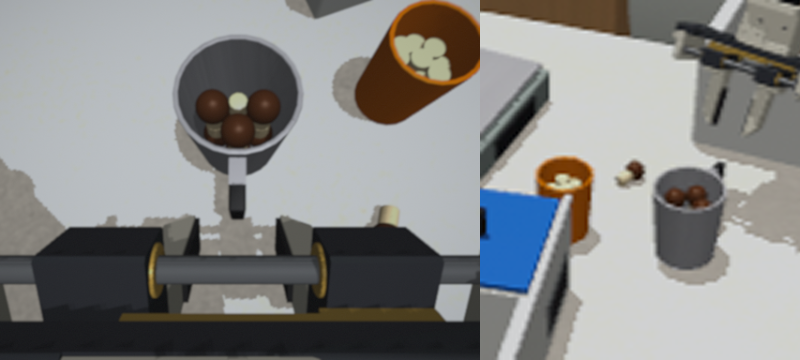

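```bash
python3 - <<'E'
from plan import *
from m import *
im,c=ld('d4.png'); x,R=now(); t=R.apply([0,0,1]); y=R.apply([0,1,0]); print(t,y)
for n,b in (('tool',x-.034*t),('world',x+[0,0,.034])):
    print(n,np.round(proj(c,b),1),[np.round(proj(c,b+s*.0207*y),1) for s in(1,-1)])
for v in range(100,122): print(v,im[v,310:340].mean(axis=1).astype(int))
E
```

```text
[ 0.11677435  0.4555811  -0.8825019 ] [ 0.97018885 -0.24232798  0.00327833]
tool [322.6 112.6] [array([317.8, 110.9]), array([327.6, 114.3])]
world [320.7 113.8] [array([315.8, 112. ]), array([325.6, 115.5])]
100 [206 184 141 121 121 122 126 128 128 112  64  22  82 114 121 121 121 121
 121 121 121 127 129 127 129 121 113 121 128 106]
101 [206 184 140 121 121 125 127 128 128  92  38  24 103 120 121 121 121 121
 121 120 121 136 133 128 128 127 110  95 109 112]
102 [206 173 131 121 117 131 132 128 127  84  27  37 105 120 121 121 121 120
 121 121 121 141 136 128 128 133 109  94 113 120]
103 [206 173 130 121 118 125 128 128 114  66  19  80 114 121 121 121 121 120
 121 121  98 118 128 128 128 115  96 102 117 121]
104 [207 173 130 121 121 126 128 128  98  47  18  98 119 121 120 120 120 121
 121 121 101 118 129 129 129 102  88 110 119 121]
105 [206 172 130 121 125 128 129 128  87  32  38 105 121 120 120 121 121 121
 121 107 104 121 129 128 122 100  95 114 121 121]
106 [206 162 121 121 133 131 128 119  72  20  76 112 121 121 121 121 121 121
 120  96 116 128 128 129 110  93 106 118 121 121]
10
[... 1202 characters left out ...]
121 121 121 121
 121 121 121 121 120 121 120 121 120 121 121 121]
117 [195 158 131 123 121 121 121 122 121 121 121 121 121 121 121 121 121 121
 121 121 121 121 121 121 121 120 121 121 121 120]
118 [207 176 151 151 146 145 135 124 121 121 120 121 121 121 121 121 121 121
 121 121 121 121 121 121 121 121 121 121 121 121]
119 [207 206 175 152 152 153 152 151 147 144 134 129 124 121 121 121 120 121
 121 121 121 121 121 121 121 121 121 121 121 121]
120 [206 207 206 176 154 154 155 155 154 153 152 152 147 145 135 130 124 121
 121 121 121 121 121 121 120 121 121 121 120 121]
121 [207 207 207 206 206 176 155 153 153 154 154 154 153 152 151 150 151 147
 134 129 124 121 121 121 121 121 121 121 121 121]
```

Emit:
step_arm:
  steps:
    - [3,10,-20,0,0,-0.004]
    - [3,10,-20,-0.005,0,0]
    - [3,9,-20,0,0,0]
    - [2,9,-17,0,0,0]
    - [0,0,0,0,0,0]

```text
clock: 11.0
position: [0.4065, -0.315, 0.0219]
ee_rot: [-2.2, -1.72, -0.55]
force: [0.4, 1.3, 0.3]
width: 0.446
gripper_force: 0.0
```

Emit:
step_arm:
  steps:
    - [0,0,0,0,0,0]
    - [0,0,0,0,0,0]
    - [0,0,0,0,0,0]
    - [0,0,0,0,0,0]
    - [0,0,0,0,0,0]
    - [0,0,0,0,0,0]
  gripper: 0
  force: 55

```text
clock: 11.5
position: [0.4047, -0.3198, 0.0224]
ee_rot: [-2.208, -1.714, -0.55]
force: [-2.8, -1.9, 6.9]
width: 0.126
gripper_force: 55.0
```

Emit:
step_arm:
  steps:
    - [0,0,8,0,0,0]
    - [0,0,20,0,0,0]
    - [0,0,30,0,0,0]
    - [0,0,35,0,0,0]
    - [0,0,35,0,0,0]
    - [0,0,35,0,0,0]
    - [0,0,30,0,0,0]
    - [0,0,15,0,0,0]
    - [0,0,0,0,0,0]

```text
clock: 12.25
position: [0.406, -0.3205, 0.2333]
ee_rot: [-2.21, -1.719, -0.551]
force: [0.1, -1.3, -4.5]
width: 0.129
gripper_force: 55.0
```

```bash
cat >> plan.py <<'E'
def rimpose(rim,az,tau):
    m,h=mh(az,tau); return pose(np.array(rim)-.1*m,m,h)
E
python3 - <<'E'
from plan import *
from m import *
a=now(); o=observe(); print(np.round(o['joints'],2),np.round(o['force'],1),o['width'])
b=rimpose([.613,.085,.30],-75,0); print('over',delta(a,b))
rims={0:(.613,.085,.30),110:(.613,.08,.24)}
prev=b
for i in range(1,23):
    tau=5*i; f=tau/110; r=np.array([.613,.085-.005*f,.30-.06*f]); x=rimpose(r,-75,tau); print(tau,*delta(prev,x)); prev=x
im,c=grab('side','d5.png'); cv2.imwrite('pics/c6.png',im[:,:,::-1])
hsv=cv2.cvtColor(im,cv2.COLOR_RGB2HSV); 
E
```

```text
[ 0.74  0.42  0.17  1.62 -0.45  1.44  0.8 ] [ 0.1 -1.3 -4.5] 0.12909687602301553
over (array([219.2, 360. , -14.1]), array([0.006, 0.009, 0.513]))
5 [ 1.8 -6.9  1.7] [-0.084 -0.023 -0.   ]
10 [ 1.7 -6.5  2.3] [-0.084 -0.023  0.   ]
15 [ 1.6 -6.   2.8] [-0.084 -0.023  0.   ]
20 [ 1.4 -5.5  3.3] [-0.084 -0.023 -0.   ]
25 [ 1.3 -5.   3.8] [-0.084 -0.023 -0.   ]
30 [ 1.1 -4.4  4.2] [-0.084 -0.023 -0.   ]
35 [ 1.  -3.8  4.5] [-0.084 -0.023  0.   ]
40 [ 0.8 -3.2  4.8] [-0.084 -0.023 -0.   ]
45 [ 0.6 -2.6  5.1] [-0.084 -0.023  0.   ]
50 [ 0.4 -1.9  5.2] [-0.084 -0.023  0.   ]
55 [ 0.3 -1.2  5.4] [-0.084 -0.023 -0.   ]
60 [ 0.1 -0.5  5.4] [-0.084 -0.023  0.   ]
65 [-0.1  0.2  5.4] [-0.084 -0.023 -0.   ]
70 [-0.3  0.8  5.4] [-0.084 -0.023  0.   ]
75 [-0.5  1.5  5.2] [-0.084 -0.023 -0.   ]
80 [-0.6  2.2  5. ] [-0.084 -0.023  0.   ]
85 [-0.8  2.8  4.8] [-0.084 -0.023 -0.   ]
90 [-1.   3.4  4.5] [-0.084 -0.023 -0.   ]
95 [-1.1  4.   4.1] [-0.084 -0.023 -0.   ]
100 [-1.3  4.6  3.7] [-0.084 -0.023  0.   ]
105 [-1.4  5.1  3.3] [-0.084 -0.023 -0.   ]
110 [-1.6  5.6  2.8] [-0.084 -0.023 -0.   ]
```

Emit:
step_arm:
  steps:
    - [6,10,0,0,0,0.013]
    - [13,20,0,0,0,0.03]
    - [16,27,-1,0,0,0.04]
    - [18,30,-1,0,0,0.04]
    - [18,30,-1,0,0,0.04]
    - [18,30,-1,0,0,0.045]
    - [18,30,-2,0,0.002,0.045]
    - [18,30,-2,0.002,0.002,0.045]
    - [18,30,-2,0.002,0.003,0.045]
    - [18,30,-2,0.002,0.002,0.045]
    - [18,30,-1,0,0,0.04]
    - [16,27,-1,0,0,0.04]
    - [13,20,0,0,0,0.03]
    - [8,12,0,0,0,0.015]
    - [3,4,0,0,0,0]
    - [0,0,0,0,0,0]

```text
clock: 13.63
position: [0.6234, 0.0423, 0.214]
ee_rot: [-1.653, -2.155, -0.407]
force: [-0.4, -0.4, -3.7]
width: 0.127
gripper_force: 55.0
```

```bash
python3 - <<'E'
from plan import *
print(delta(now(),rimpose([.613,.085,.30],-75,0)),np.round(observe()['joints'],2),np.round(observe()['force'],1))
E
```

```text
(array([ 1.8, -2.8,  5.2]), array([-0.003, -0.009, -0.002])) [ 0.17  0.57 -0.07  1.42 -0.43  1.38  0.5 ] [-0.4 -0.4 -3.7]
```

Now tip, first to about 70°.

Emit:
step_arm:
  steps:
    - [3,-9,5,-0.084,-0.023,0]
    - [2,-7,4,-0.084,-0.023,0]
    - [2,-6,3,-0.084,-0.023,0]
    - [1,-6,3,-0.084,-0.023,0]
    - [1,-5,4,-0.084,-0.023,0]
    - [1,-4,4,-0.084,-0.023,0]
    - [1,-4,4,-0.084,-0.023,0]
    - [1,-3,5,-0.084,-0.023,0]
    - [1,-3,5,-0.084,-0.023,0]
    - [0,-2,5,-0.084,-0.023,0]
    - [0,-1,5,-0.084,-0.023,0]
    - [0,0,5,-0.084,-0.023,0]
    - [0,0,5,-0.084,-0.023,0]
    - [0,1,5,-0.084,-0.023,0]
    - [0,0,0,0,0,0]

```text
clock: 14.88
position: [0.6351, -0.0053, 0.2749]
ee_rot: [1.519, 1.988, -0.582]
force: [-1.2, 1.3, -5.9]
width: 0.125
gripper_force: 55.0
```

```bash
python3 - <<'E'
from plan import *
print(delta(now(),rimpose([.613,.082,.262],-75,70)),np.round(observe()['joints'],2),np.round(observe()['force'],1))
E
```

```text
(array([ 1.7, -1.6,  3.7]), array([-0.004, -0.004, -0.003])) [-0.64  0.44  0.19  1.62  0.66  1.31 -0.45] [-1.2  1.3 -5.9]
```

Emit:
step_arm:
  steps:
    - [0,0,6,-0.07,-0.02,0]
    - [0,1,6,-0.07,-0.02,0]
    - [0,1,6,-0.07,-0.02,0]
    - [-1,2,5,-0.07,-0.02,0]
    - [-1,3,5,-0.07,-0.02,0]
    - [-1,3,4,-0.07,-0.02,0]
    - [-1,4,4,-0.07,-0.02,0]
    - [-1,4,4,-0.07,-0.02,0]
    - [-1,4,4,-0.07,-0.02,0]
    - [-1,5,3,-0.07,-0.02,0]
    - [-1,5,3,-0.07,-0.02,0]
    - [0,0,0,0,0,0]
    - [0,0,0,0,0,0]
    - [0,0,0,0,0,0]
    - [0,0,0,0,0,0]

```text
clock: 16.13
position: [0.6291, 0.0221, 0.3287]
ee_rot: [1.05, 1.35, -0.981]
force: [0.7, -0.1, -4.7]
width: 0.126
gripper_force: 55.0
```

```bash
python3 - <<'E'
from plan import *
from m import *
o=observe(); t=now()[1].apply([0,0,1]); print('pitch',t,delta(now(),rimpose([.613,.08,.24],-75,115)),np.round(o['joints'],2),np.round(o['force'],1))
a,c=grab('side','d6.png'); b,s=grab('scene','s6.png')
# mushroom pixels near box / outside: brown+cream count in projected well region, and elsewhere on table
print(proj(c,[.613,.1,.13]),proj(s,[.613,.1,.13]))
cv2.imwrite('pics/c7.png',np.hstack([cv2.resize(a[90:260,130:330],(400,340),interpolation=cv2.INTER_CUBIC),cv2.resize(b[110:310,200:400],(340,340),interpolation=cv2.INTER_CUBIC)])[:,:,::-1])
E
```

```text
pitch [ 0.26196036 -0.96396608 -0.04632672] (array([ -2.3,   6.4, -11.8]), array([ 0.002,  0.018, -0.003])) [-0.96  0.79  0.33  1.69  1.05  1.65 -0.88] [ 0.7 -0.1 -4.7]
(np.float64(218.38548119855682), np.float64(180.06443173153176)) (np.float64(303.08915505856737), np.float64(203.03215521618756))
```

Emit:
step_arm:
  steps:
    - [-1,5,2,-0.08,-0.022,0]
    - [-1,5,2,-0.08,-0.022,0]
    - [-1,5,2,-0.08,-0.022,0]
    - [0,0,0,0,0,0]
    - [0,0,12,0,0,0]
    - [0,0,-12,0,0,0]
    - [0,0,12,0,0,0]
    - [0,0,-12,0,0,0]
    - [0,0,12,0,0,0]
    - [0,0,-12,0,0,0]
    - [0,0,0,0,0,0]
    - [0,0,0,0,0,0]
    - [0,0,0,0,0,0]

```text
clock: 17.32
position: [0.626, 0.039, 0.3337]
ee_rot: [0.887, 1.147, -1.071]
force: [0.3, 0.8, -2.3]
width: 0.131
gripper_force: 55.0
```

```bash
python3 - <<'E'
from plan import *
from m import *
o=observe(); t=now()[1].apply([0,0,1]); print(np.round(t,3),delta(now(),rimpose([.613,.08,.24],-75,128)),np.round(o['joints'],2),np.round(o['force'],1))
a,c=grab('side','d7.png'); b,s=grab('scene','s7.png')
for im in (a,b): cv2
cv2.imwrite('pics/c7.png',np.hstack([cv2.resize(a[60:260,110:330],(440,400),interpolation=cv2.INTER_CUBIC),cv2.resize(b[110:310,210:390],(360,400),interpolation=cv2.INTER_CUBIC)])[:,:,::-1])
E
```

```text
[ 0.26  -0.944  0.204] (array([-4. ,  7.5, -6.8]), array([ 0.026,  0.022, -0.009])) [-1.    0.95  0.39  1.7   1.11  1.75 -0.96] [ 0.3  0.8 -2.3]
```

View pics/c7.png

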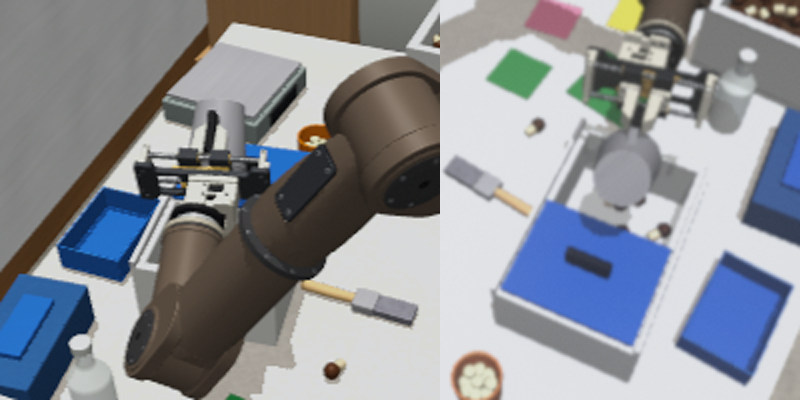

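Emit:
step_arm:
  steps:
    - [1,-6,-1,0.1,0.026,0]
    - [1,-6,-2,0.1,0.026,0]
    - [1,-6,-3,0.1,0.026,0]
    - [1,-5,-3,0.1,0.026,0]
    - [1,-5,-4,0.1,0.026,0]
    - [1,-4,-4,0.1,0.026,0]
    - [1,-4,-5,0.1,0.026,0]
    - [1,-3,-5,0.1,0.026,0]
    - [0,-2,-5,0.1,0.026,0]
    - [0,-1,-5,0.1,0.026,0]
    - [0,0,-5,0.1,0.026,0]
    - [0,1,-5,0.1,0.026,0]
    - [0,3,-4,0.1,0.026,0]
    - [-1,4,-4,0.1,0.026,0]
    - [-1,4,-4,0.1,0.026,0]
    - [-1,5,-3,0.1,0.026,0]
    - [-1,6,-3,0.1,0.026,0]
    - [-1,7,-2,0.1,0.026,0]
    - [-1,7,-2,0.1,0.026,0]
    - [0,0,0,0,0,0]

```text
clock: 19.08
position: [0.6274, 0.0273, 0.2629]
ee_rot: [-1.864, -2.341, -0.183]
force: [0.1, -2.0, -3.0]
width: 0.129
gripper_force: 55.0
```

```bash
python3 - <<'E'
from plan import *
a=now(); print(np.round(a[0],3),'to up',delta(a,rimpose([.613,.085,.33],-75,0)),np.round(observe()['joints'],2))
b=rimpose([.613,.085,.33],-75,0); q=observe()['joints']
for az in (-75,-85,-95):
  c=rimpose([.462,.37,.30],az,0); e=rimpose([.462,.37,.104],az,0); print(az,delta(b,c),np.round(ik(*c[:2],p,[q])[1],2),np.round(ik(*e[:2],p,[q])[1],2))
E
```

```text
[0.627 0.027 0.263] to up (array([ -2.2,  12.2, -13.7]), array([0.29 , 0.078, 0.037])) [-0.05  0.43  0.06  1.43 -0.21  1.33  0.29]
-75 (array([-151.,  285.,  -30.]), array([0., 0., 0.])) [-0.26  0.32 -0.14  1.77 -0.52  1.05  0.13] [-0.2   0.59 -0.22  1.93 -0.61  0.66  0.37]
-85 (array([-159.1,  283.6,  -30. ]), array([ 0.   ,  0.   , -0.175])) [-0.29  0.26 -0.12  1.86 -0.54  0.94 -0.01] [-0.21  0.55 -0.23  2.03 -0.72  0.54  0.31]
-95 (array([-167.3,  283.6,  -30. ]), array([ 0.   ,  0.   , -0.349])) [-0.32  0.19 -0.12  1.95 -0.55  0.83 -0.17] [-0.21  0.51 -0.26  2.11 -0.83  0.41  0.24]
```

Emit:
step_arm:
  steps:
    - [0,4,4,0.075,0.02,0.009]
    - [0,3,4,0.075,0.02,0.009]
    - [0,3,4,0.07,0.02,0.009]
    - [-4,8,4,0.07,0.018,0.01]
    - [-8,15,0,0,0,-0.01]
    - [-13,23,0,0,0,-0.015]
    - [-15,26,0,0,0,-0.02]
    - [-15,26,0,0,0,-0.02]
    - [-15,26,-5,0,0,-0.02]
    - [-15,26,-8,0,0,-0.02]
    - [-15,26,-10,0,0,-0.02]
    - [-15,26,-10,0,0,-0.02]
    - [-15,26,-10,0,0,-0.02]
    - [-14,24,-10,0,0,-0.01]
    - [-10,17,-10,0,0,0]
    - [-6,11,0,0,0,0]
    - [0,0,0,0,0,0]

```text
clock: 20.5
position: [0.4644, 0.3265, 0.2173]
ee_rot: [-1.841, -2.04, -0.461]
force: [-0.3, 0.3, -0.9]
width: 0.128
gripper_force: 55.0
```

```bash
python3 - <<'E'
from plan import *
from m import *
a=now(); print(np.round(a[0],3),'to hi',delta(a,rimpose([.462,.367,.16],-85,0)),'down',delta(a,rimpose([.462,.367,.104],-85,0)),np.round(observe()['joints'],2),np.round(observe()['force'],1))
b,s=grab('scene','s8.png'); d,c=grab('side','d8.png')
# well region content and mug interior: brown/cream blobs
for nm,im,cc in(('scene',b,s),('side',d,c)):
    hsv=cv2.cvtColor(im,cv2.COLOR_RGB2HSV); m=cv2.inRange(hsv,(0,70,20),(20,255,140))
    n,l,st,ce=cv2.connectedComponentsWithStats(m)
    print(nm,[(tuple(np.round(ce[i]).astype(int)),int(st[i,4])) for i in range(1,n) if 8<st[i,4]<400])
    print('well px',np.round(proj(cc,[.613,.1,.03])),'mug px',np.round(proj(cc,a[0]+[-.01,.06,.1])),'mat px',np.round(proj(cc,[.462,.365,.004])))
E
```

```text
[0.464 0.326 0.217] to hi (array([   1.7,   -6.4, -138.1]), array([ 0.003,  0.005, -0.014])) down (array([   1.7,   -6.4, -194.1]), array([ 0.003,  0.005, -0.014])) [-0.26  0.27 -0.15  1.89 -0.54  0.91  0.02] [-0.3  0.3 -0.9]
scene [((np.int64(2), np.int64(1)), 14), ((np.int64(509), np.int64(0)), 11), ((np.int64(51), np.int64(265)), 18), ((np.int64(38), np.int64(272)), 71), ((np.int64(62), np.int64(268)), 13), ((np.int64(49), np.int64(275)), 11), ((np.int64(23), np.int64(290)), 160), ((np.int64(67), np.int64(280)), 16), ((np.int64(9), np.int64(284)), 24), ((np.int64(41), np.int64(283)), 9), ((np.int64(227), np.int64(293)), 79), ((np.int64(2), np.int64(300)), 26), ((np.int64(6), np.int64(310)), 57), ((np.int64(231), np.int64(312)), 79)]
well px [300. 218.] mug px [307.  87.] mat px [297. 154.]
side [((np.int64(397), np.int64(116)), 31), ((np.int64(397), np.int64(130)), 106), ((np.int64(291), np.int64(126)), 22), ((np.int64(273), np.int64(141)), 109), ((np.int64(214), np.int64(186)), 34), ((np.int64(219), np.int64(194)), 33), ((np.int64(278), np.int64(208)), 14), ((np.int64(375), np.int64(238)), 24), ((np.int64(276), np.int64(245)), 52), ((np.int64(5), np.int64(333)), 236)]
well px [220. 202.] mug px [226. 214.] mat px [233. 282.]
```

```bash
python3 - <<'E'
from m import *
for f in('d8.png','s8.png'):
    im,c=ld(f); print(f,'rim',np.round(proj(c,[.460,.373,.298])),'edge',np.round(proj(c,[.506,.373,.298])),np.round(proj(c,[.46,.419,.298])),'foot',np.round(proj(c,[.46,.373,.2])))
    print('blob->xy at z=.04',[np.round(onz(c,*p,.04)*1000) for p in ((214,186),(219,194))])
im,c=ld('d8.png'); u,v=map(int,proj(c,[.460,.373,.298]))
hsv=cv2.cvtColor(im,cv2.COLOR_RGB2HSV); 
for y in range(v-22,v+26,3): print(y,[tuple(im[y,x]) for x in range(u-20,u+21,5)])
E
```

```text
d8.png rim [227. 215.] edge [210. 210.] [219. 228.] foot [229. 241.]
blob->xy at z=.04 [array([660.,  45.,  40.]), array([628.,  75.,  40.])]
s8.png rim [306.  95.] edge [319. 100.] [313.  87.] foot [303. 116.]
blob->xy at z=.04 [array([291.,  49.,  40.]), array([326.,  30.,  40.])]
192 [(np.uint8(189), np.uint8(190), np.uint8(189)), (np.uint8(173), np.uint8(173), np.uint8(170)), (np.uint8(116), np.uint8(104), np.uint8(97)), (np.uint8(108), np.uint8(82), np.uint8(59)), (np.uint8(161), np.uint8(160), np.uint8(154)), (np.uint8(145), np.uint8(142), np.uint8(131)), (np.uint8(173), np.uint8(173), np.uint8(170)), (np.uint8(144), np.uint8(141), np.uint8(131)), (np.uint8(142), np.uint8(142), np.uint8(139))]
195 [(np.uint8(215), np.uint8(216), np.uint8(217)), (np.uint8(215), np.uint8(216), np.uint8(217)), (np.uint8(64), np.uint8(37), np.uint8(21)), (np.uint8(59), np.uint8(32), np.uint8(19)), (np.uint8(160), np.uint8(160), np.uint8(153)), (np.uint8(131), np.uint8(129), np.uint8(119)), (np.uint8(62), np.uint8(63), np.uint8(63)), (np.uint8(144), np.uint8(141), np.uint8(130)), (np.uint8(195), np.
[... 5118 characters left out ...]
nt8(80), np.uint8(81)), (np.uint8(82), np.uint8(83), np.uint8(85)), (np.uint8(84), np.uint8(84), np.uint8(86)), (np.uint8(84), np.uint8(84), np.uint8(86)), (np.uint8(82), np.uint8(81), np.uint8(83)), (np.uint8(74), np.uint8(74), np.uint8(76)), (np.uint8(169), np.uint8(164), np.uint8(155))]
237 [(np.uint8(215), np.uint8(216), np.uint8(216)), (np.uint8(215), np.uint8(216), np.uint8(214)), (np.uint8(79), np.uint8(79), np.uint8(81)), (np.uint8(84), np.uint8(83), np.uint8(86)), (np.uint8(84), np.uint8(83), np.uint8(85)), (np.uint8(84), np.uint8(84), np.uint8(86)), (np.uint8(81), np.uint8(81), np.uint8(83)), (np.uint8(74), np.uint8(75), np.uint8(76)), (np.uint8(170), np.uint8(164), np.uint8(155))]
```

Emit:
step_arm:
  steps:
    - [1,-3,-15,0,0,-0.007]
    - [1,-3,-28,0,0,-0.007]
    - [0,0,-30,0.003,0.005,0]
    - [0,0,-30,0,0,0]
    - [0,0,-30,0,0,0]
    - [0,0,-25,0,0,0]
    - [0,0,-15,0,0,0]
    - [0,0,-10,0,0,0]
    - [0,0,0,0,0,0]

```text
clock: 21.35
position: [0.4707, 0.3162, 0.0329]
ee_rot: [-1.864, -2.015, -0.465]
force: [0.8, 0.1, -3.4]
width: 0.127
gripper_force: 55.0
```

Emit:
step_arm:
  steps:
    - [0,0,-3,0,0,0]
    - [0,0,-2,0,0,0]
    - [0,0,0,0,0,0]

```text
clock: 21.6
position: [0.4709, 0.318, 0.0304]
ee_rot: [-1.861, -2.018, -0.47]
force: [-0.6, -0.1, -3.1]
width: 0.126
gripper_force: 55.0
```

```bash
python3 - <<'E'
from plan import *
a=now(); print(np.round(a[0],4),'down',delta(a,rimpose([.462,.367,.104],-85,0)),np.round(observe()['joints'],2),np.round(observe()['force'],1))
E
```

```text
[0.4709 0.318  0.0304] down (array([-4.8,  2.1, -7.2]), array([-0.002,  0.004,  0.007])) [-0.17  0.54 -0.26  2.06 -0.73  0.51  0.34] [-0.6 -0.1 -3.1]
```

Emit:
step_arm:
  steps:
    - [-3,1,-2,0,0,0]
    - [-2,1,-1,0,0,0]
    - [0,0,0,0,0,0]

```text
clock: 21.85
position: [0.4642, 0.3204, 0.0269]
ee_rot: [-1.859, -2.018, -0.468]
force: [-0.4, -0.4, -3.2]
width: 0.129
gripper_force: 55.0
```

Emit:
step_arm:
  steps:
    - [0,0,-2,0,0,0]
    - [0,0,0,0,0,0]

```text
clock: 22.02
position: [0.4647, 0.3203, 0.0264]
ee_rot: [-1.859, -2.017, -0.469]
force: [-5.5, -9.5, 20.6]
width: 0.128
gripper_force: 55.0
```

Emit:
step_arm:
  steps:
    - [0,0,-1,0,0,0]
    - [0,0,0,0,0,0]

```text
clock: 22.18
position: [0.4648, 0.3203, 0.0263]
ee_rot: [-1.858, -2.017, -0.47]
force: [-9.1, -16.0, 33.8]
width: 0.128
gripper_force: 55.0
```

Emit:
step_arm:
  steps:
    - [0,0,2,0,0,0]
    - [0,0,0,0,0,0]

```text
clock: 22.35
position: [0.4656, 0.3201, 0.0265]
ee_rot: [-1.861, -2.018, -0.47]
force: [0.1, -4.6, 7.7]
width: 0.124
gripper_force: 55.0
```

Emit:
step_arm:
  steps:
    - [0,0,0,0,0,0]
    - [0,0,0,0,0,0]
    - [0,0,0,0,0,0]
    - [0,0,0,0,0,0]
    - [0,-2,4,0,0,0]
    - [0,-5,9,0,0,0]
    - [1,-10,18,0,0,0]
    - [1,-13,26,0,0,0]
    - [1,-13,26,0,0,0]
    - [1,-13,26,0,0,0]
    - [0,-5,30,0,0,0]
    - [0,0,30,0,0,0]
    - [0,0,0,0,0,0]
  gripper: 0.4

```text
clock: 23.43
position: [0.472, 0.2589, 0.2011]
ee_rot: [-1.862, -2.02, -0.479]
force: [0.7, 0.5, -0.6]
width: 0.396
gripper_force: 0.0
```

```bash
python3 - <<'E'
from plan import *
from m import *
R0=Ro.from_rotvec([2.2214,2.2214,0]); a=now()
# push target: tip at -y side of fin (fin ~ (.632,-.058)); start 35 mm on -y side, tip z .15 -> TCP .116
tgt=(np.array([.637,-.095,.16]),R0); print(delta(a,tgt),np.round(observe()['joints'],2))
d,c=grab('side','d9.png'); b,s=grab('scene','s9.png')
for im,cc,x0,y0,x1,y1 in((d,c,195,220,275,315),(b,s,270,100,345,175)):
    hsv=cv2.cvtColor(im,cv2.COLOR_RGB2HSV); g=cv2.inRange(hsv,(50,100,50),(80,255,255)); 
    gray=((im.max(2).astype(int)-im.min(2)<10)&(im.max(2)<125)).astype(np.uint8)
    sub=gray[y0:y1,x0:x1]; n,l,st,ce=cv2.connectedComponentsWithStats(sub); print([(st[i].tolist(),np.round(ce[i]+[x0,y0])) for i in range(1,n) if st[i,4]>60])
    print('pred rim',np.round(proj(cc,[.462,.367,.104]),1),'foot',np.round(proj(cc,[.462,.367,.004]),1), 'handle',np.round(proj(cc,[.468,.295,.094])))
E
```

```text
(array([ 165. , -353.9,  -41.1]), array([-0.492, -0.009, -0.08 ])) [-0.14  0.26 -0.14  1.94 -0.57  0.92  0.16]
[([22, 21, 30, 32, 588], array([232., 260.])), ([23, 46, 29, 26, 448], array([233., 280.]))]
pred rim [230.9 261.2] foot [232.7 282.3] handle [239. 244.]
[([0, 0, 47, 63, 1352], array([291., 131.])), ([66, 16, 9, 29, 108], array([342., 132.]))]
pred rim [300.  136.3] foot [297.4 153.5] handle [292. 151.]
```

Emit:
step_arm:
  steps:
    - [5,-10,10,-0.041,-0.001,-0.007]
    - [10,-20,5,-0.041,-0.001,-0.007]
    - [14,-30,0,-0.041,-0.001,-0.007]
    - [15,-33,0,-0.041,-0.001,-0.007]
    - [15,-33,0,-0.041,-0.001,-0.007]
    - [15,-33,0,-0.041,-0.001,-0.007]
    - [15,-33,0,-0.041,-0.001,-0.007]
    - [15,-33,0,-0.041,-0.001,-0.007]
    - [15,-33,0,-0.041,0,-0.007]
    - [15,-33,0,-0.041,0,-0.007]
    - [15,-33,0,-0.041,0,-0.005]
    - [12,-22,0,-0.041,0,-0.005]
    - [4,-8,0,0,0,0]
    - [0,0,0,0,0,0]
  gripper: 0

```text
clock: 24.7
position: [0.6336, -0.0965, 0.2081]
ee_rot: [-2.221, -2.212, 0.014]
force: [-1.4, -0.9, -0.1]
width: 0.006
gripper_force: 0.0
```

```bash
python3 - <<'E'
from plan import *
from m import *
R0=Ro.from_rotvec([2.2214,2.2214,0]); a=now(); print(np.round(a[0],4),delta(a,(np.array([.637,-.095,.116]),R0)),observe()['width'])
im,w=grab('wrist','w4.png'); s,c=grab('scene','s10.png'); d,e=grab('side','d10.png')
for nm,i,k in(('w',im,w),('s',s,c),('d',d,e)):
    hsv=cv2.cvtColor(i,cv2.COLOR_RGB2HSV); m=cv2.inRange(hsv,(0,70,20),(20,255,150)); n,l,st,ce=cv2.connectedComponentsWithStats(m)
    out=[]
    for j in range(1,n):
        P_=onz(k,*ce[j],.035)
        if st[j,4]>5 and .48<P_[0]<.76 and -.2<P_[1]<.25: out.append((np.round(P_[:2]*1000).tolist(),int(st[j,4])))
    print(nm,out)
E
```

```text
[ 0.6336 -0.0965  0.2081] (array([  3.4,   1.5, -92.1]), array([ 0.001, -0.011,  0.004])) 0.006272708221361679
w [([630.0, 67.0], 119), ([664.0, 49.0], 172)]
s [([621.0, 150.0], 9)]
d [([664.0, 41.0], 33), ([631.0, 70.0], 32)]
```

Emit:
step_arm:
  steps:
    - [-3,25,20,0,-0.011,0]
    - [-3,30,30,0,0,0]
    - [-3,30,10,0,0,0]
    - [-3,30,0,0,0,0]
    - [-2,20,0,0,0,0]
    - [0,0,0,0,0,0]
    - [0,0,0,0,0,0]

```text
clock: 25.43
position: [0.619, 0.0423, 0.2692]
ee_rot: [2.218, 2.223, 0.002]
force: [-0.1, -0.0, 0.6]
width: 0.006
gripper_force: 0.0
```

```bash
python3 - <<'E'
from plan import *
from m import *
im,w=grab('wrist','w5.png'); print(np.round(now()[0],4),[np.round(proj(w,[x,y,.02])) for x in(.52,.706) for y in (.03,.175)])
hsv=cv2.cvtColor(im,cv2.COLOR_RGB2HSV); m=cv2.inRange(hsv,(0,70,15),(20,255,150)); n,l,st,ce=cv2.connectedComponentsWithStats(m)
for j in range(1,n):
    if st[j,4]>8: print(st[j].tolist(),np.round(ce[j]),np.round(onz(w,*ce[j],.035)[:2]*1000))
cr=cv2.inRange(hsv,(15,25,110),(35,120,255)); n,l,st,ce=cv2.connectedComponentsWithStats(cr)
for j in range(1,n):
    if st[j,4]>20: print('cream',st[j].tolist(),np.round(ce[j]),np.round(onz(w,*ce[j],.03)[:2]*1000))
E
```

```text
[0.6193 0.0402 0.2691] [array([178., 165.]), array([171.,  48.]), array([317., 165.]), array([323.,  48.])]
[49, 14, 22, 23, 361] [60. 24.] [397. 198.]
[191, 60, 39, 29, 460] [214.  76.] [573. 142.]
[246, 62, 20, 20, 299] [256.  72.] [624. 147.]
[227, 85, 21, 19, 296] [238.  94.] [602. 121.]
[299, 92, 19, 19, 271] [309. 101.] [688. 114.]
[475, 95, 37, 177, 2473] [497. 202.] [947. -16.]
[253, 125, 17, 19, 246] [261. 134.] [630.  73.]
[279, 149, 18, 19, 242] [287. 159.] [664.  42.]
[88, 150, 16, 3, 18] [ 95. 151.] [419.  52.]
[105, 151, 14, 1, 14] [112. 151.] [440.  51.]
[242, 265, 3, 7, 11] [243. 268.] [ 606. -114.]
[262, 264, 3, 12, 20] [263. 269.] [ 635. -117.]
[246, 270, 3, 15, 20] [247. 277.] [ 612. -129.]
[242, 273, 2, 26, 31] [242. 285.] [ 605. -142.]
[259, 274, 2, 8, 12] [259. 277.] [ 630. -130.]
[259, 277, 6, 41, 55] [263. 300.] [ 636. -167.]
[259, 283, 2, 9, 10] [260. 287.] [ 630. -145.]
[246, 297, 2, 8, 10] [247. 300.] [ 611. -168.]
[242, 300, 3, 19, 25] [242. 309.] [ 605. -183.]
[460, 304, 25, 39, 656] [472. 323.] [ 948. -206.]
[247, 328, 16, 9, 20] [255. 333.] [ 624. -224.]
[310, 328, 8, 2, 9] [314. 328.] [ 712. -215.]
[146, 334, 8, 2, 9] [149. 334.] [ 464. -226.]
[173, 334, 8, 2, 10] [176. 334.] [ 505. -226.]
[197, 334, 21, 2, 22] [207. 334.] [ 551. -226.]
[219, 334, 17, 2, 20] [228. 334.] [ 582. -226.]
cream [49, 31, 18, 20, 226] [57. 41.] [389. 181.]
cream [189, 53, 15, 15, 184] [196.  60.] [551. 161.]
cream [211, 52, 15, 19, 231] [217.  61.] [577. 159.]
cream [232, 65, 16, 14, 207] [239.  71.] [604. 148.]
cream [215, 90, 16, 16, 182] [223.  98.] [583. 117.]
cream [291, 105, 18, 18, 196] [299. 114.] [678.  98.]
cream [289, 139, 17, 18, 180] [297. 147.] [677.  56.]
cream [256, 142, 13, 16, 173] [262. 149.] [632.  53.]
cream [86, 150, 47, 16, 613] [109. 157.] [434.  42.]
cream [487, 167, 6, 11, 24] [490. 172.] [933.  24.]
```

Emit:
step_arm:
  steps:
    - [3,-25,0,0,0,0]
    - [4,-35,-10,0,0,0]
    - [4,-35,-20,0,0,0]
    - [4,-30,-30,0,0,0]
    - [3,-13,0,0,0,0]
    - [0,0,0,0,0,0]
    - [0,0,-30,0,0,0]
    - [0,0,-35,0,0,0]
    - [0,0,-28,0,0,0]
    - [0,0,0,0,0,0]

```text
clock: 26.32
position: [0.6345, -0.0964, 0.112]
ee_rot: [-2.22, -2.217, 0.006]
force: [-1.5, 0.8, 0.9]
width: 0.005
gripper_force: 0.0
```

```bash
python3 - <<'E'
from plan import *
print(np.round(now()[0],4),np.round(observe()['force'],1),now()[1].as_rotvec())
E
```

```text
[ 0.6345 -0.0964  0.112 ] [-1.5  0.8  0.9] [-2.22009328 -2.21700175  0.0058768 ]
```

Emit:
step_arm:
  steps:
    - [-1,8,3,0,0,0]
    - [-1,10,0,0,0,0]
    - [-1,10,0,0,0,0]
    - [-1,10,0,0,0,0]
    - [-2,10,0,0,0,0]
    - [-1,10,0,0,0,0]
    - [-1,10,0,0,0,0]
    - [-1,10,0,0,0,0]
    - [-1,10,0,0,0,0]
    - [-1,10,0,0,0,0]
    - [-2,10,0,0,0,0]
    - [-1,10,0,0,0,0]
    - [-1,10,0,0,0,0]
    - [-1,10,0,0,0,0]
    - [-1,10,0,0,0,0]
    - [-2,10,0,0,0,0]
    - [-1,10,0,0,0,0]
    - [0,0,0,0,0,0]

```text
clock: 27.82
position: [0.6174, 0.0737, 0.1195]
ee_rot: [2.22, 2.222, 0.003]
force: [-0.2, 0.0, 0.0]
width: 0.006
gripper_force: 0.0
```

Emit:
step_arm:
  steps:
    - [-1,5,0,0,0,0]
    - [0,0,0,0,0,0]

```text
clock: 27.98
position: [0.6168, 0.076, 0.1196]
ee_rot: [2.222, 2.218, 0.002]
force: [-0.6, -0.5, -0.2]
width: 0.007
gripper_force: 0.0
```

Emit:
step_arm:
  steps:
    - [0,4,0,0,0,0]
    - [0,0,0,0,0,0]

```text
clock: 28.15
position: [0.6166, 0.078, 0.1196]
ee_rot: [2.223, 2.216, -0.001]
force: [-1.6, -3.3, 0.3]
width: 0.002
gripper_force: 1.0
```

Emit:
step_arm:
  steps:
    - [0,4,0,0,0,0]
    - [0,0,0,0,0,0]

```text
clock: 28.32
position: [0.6166, 0.0781, 0.1196]
ee_rot: [2.224, 2.211, -0.006]
force: [-2.6, -12.2, 3.1]
width: 0.005
gripper_force: 6.2
```

Emit:
step_arm:
  steps:
    - [0,4,0,0,0,0]
    - [0,0,0,0,0,0]

```text
clock: 28.48
position: [0.6165, 0.0782, 0.1196]
ee_rot: [2.225, 2.206, -0.011]
force: [-3.0, -21.5, 4.9]
width: 0.007
gripper_force: 10.7
```

Emit:
step_arm:
  steps:
    - [0,-8,0,0,0,0]
    - [0,-15,0,0,0,0]
    - [0,0,30,0,0,0]
    - [0,0,40,0,0,0]
    - [0,-30,40,0,0,0]
    - [0,-40,40,0,0,0]
    - [0,-40,0,0,0,0]
    - [0,-40,0,0,0,0]
    - [0,0,0,0,0,0]
    - [0,0,0,0,0,0]

```text
clock: 29.32
position: [0.6166, -0.0742, 0.2527]
ee_rot: [2.228, 2.21, 0.001]
force: [-0.8, 1.2, -0.3]
width: 0.006
gripper_force: 0.0
```

```bash
python3 - <<'E'
from m import *
print(np.round(observe()['position'],4))
for n in('side','scene'):
    im,c=grab(n,n+'11.png'); hsv=cv2.cvtColor(im,cv2.COLOR_RGB2HSV)
    for nm,lo,hi,z in(('blue',(105,120,60),(125,255,255),.14),('green',(50,100,50),(80,255,255),.004),('orange',(3,150,120),(14,255,255),.09)):
        for k in cv2.findContours(cv2.inRange(hsv,lo,hi),cv2.RETR_EXTERNAL,cv2.CHAIN_APPROX_NONE)[0]:
            if cv2.contourArea(k)<60: continue
            W=np.array([onz(c,*q[0],z)[:2] for q in k],np.float32)*1000; r=cv2.minAreaRect(W)
            if .25<r[0][0]/1000<.75 and -.35<r[0][1]/1000<.45: print(n,nm,np.round(r[0],1),np.round(r[1]),round(r[2],1))
    gray=((im.max(2).astype(int)-im.min(2)<10)&(im.max(2)<125)).astype(np.uint8); u,v=map(int,proj(c,[.462,.367,.06])); x0,y0=u-28,v-32
    N,l,st,ce=cv2.connectedComponentsWithStats(gray[y0:y0+64,x0:x0+56]); print([(st[i].tolist(),np.round(ce[i]+[x0,y0])) for i in range(1,N) if st[i,4]>60],np.round(proj(c,[.462,.367,.104])),np.round(proj(c,[.462,.367,.004])))
a=np.load('pics/d0.png.npz')['im'].astype(int); b=np.load('pics/side11.png.npz')['im'].astype(int)
c=cams.get_calibration('side')
for nm,p in dict(stray1=(.52,-.4,.013),stray2=(.383,.194,.013),brush=(.41,.04,.015),spray=(.677,.4,.1),cup=(.572,-.266,.06)).items():
    u,v=map(int,proj(c,p)); print(nm,np.abs(a-b)[v-8:v+9,u-10:u+11].mean().round(1))
E
```

```text
[ 0.6166 -0.0742  0.2527]
side blue [613.1 100. ] [206. 170.] 6.8
side green [462.2 365.1] [139. 137.] 81.7
side green [281.5 298.9] [96. 98.] 0.6
[([14, 3, 30, 51, 1041], array([232., 269.]))] [231. 261.] [233. 282.]
scene blue [618.7  70.3] [34. 37.] 88.8
scene blue [647.9 101. ] [130. 161.] 6.6
scene green [512.5 380. ] [84. 30.] 80.8
scene green [281.4 299.1] [88. 92.] 1.7
[([0, 3, 56, 61, 1814], array([287., 150.]))] [300. 136.] [297. 153.]
stray1 7.5
stray2 1.5
brush 23.4
spray 1.6
cup 1.4
```

```bash
python3 - <<'E'
from m import *
im,c=ld('side11.png'); hsv=cv2.cvtColor(im,cv2.COLOR_RGB2HSV)
m=cv2.inRange(hsv,(12,90,120),(24,255,255))[190:225,250:300]; print(cv2.boundingRect(m),'before (11,10,26,11)')
print(np.round(observe()['force'],1)); print(job.sign_off())
E
```

```text
(11, 10, 26, 11) before (11,10,26,11)
[ 0.  -0.7  0.2]
the job is handed in; nothing more can be done
None
```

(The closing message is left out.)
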